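# Transfer four tested boards to the transport rack in log order

## Task

The four framed boards in the row of test docks have passed and must go into the empty black transport rack in the same order, so that they still match the test log: counting from the carrying handle at the one end of each, the board in the first dock goes into the first bay, the second into the second, and so on. Lift each by its pull handle and set it down gently (no dropping) until it stands upright and fully down in its own bay, never letting a board tip over. Do not shift the multimeter.

Things in the scene. Friction and masses are not known exactly. Their poses are not given: they have to be found in the camera images.
- board_a: Green board in an upright aluminium frame 104 mm wide (x), 22 thick (y), 124 high. On the top bar's middle a black pull handle, 46 long (x), 12 thick (y), its top 164 mm above the underside; pinch it across the 12 mm, some 148 mm up. A grey 22x14 mm terminal block, 12 high, on each end of the top bar. Loose, 0.1 to 0.3 kg. Origin: centre of the underside, z up
- board_b: Loose, 0.1 to 0.3 kg. Frame, handle, sizes, origin and axes as board_a. One round black cable gland (20 mm across, 21 high) at one end of its top bar, the other end bare
- board_c: Loose, 0.1 to 0.3 kg. Frame, handle, sizes, origin and axes as board_a. Two small metal toggle switches (16 mm high) at one end of its top bar, the other end bare
- board_d: Loose, 0.1 to 0.3 kg. Frame, handle, sizes, origin and axes as board_a. A finned aluminium heat sink (24x20 mm, 15 high) on each end of its top bar
- dock_a: Fixed test dock in which board_a starts; floor 10 mm, guides to 61 mm above the bench, 4 mm play. The four docks stand 54 mm apart in a row along y (handles 42 mm clear of each other), in any order, on one aluminium plate 130x224 mm whose steel carrying handle sticks out 27 mm at its +y end only. Origin: centre of the dock's underside, 6 mm above the bench; y along the row to the handle end
- dock_b: Fixed test dock in which board_b starts, in any place of the row; 4 mm play round the board, which lifts straight out. Sizes and axes as dock_a. Origin: centre of its underside
- dock_c: Fixed test dock in which board_c starts, in any place of the row; 4 mm play round the board, which lifts straight out. Sizes and axes as dock_a. Origin: centre of its underside
- dock_d: Fixed test dock in which board_d starts, in any place of the row; 4 mm play round the board, which lifts straight out. Sizes and axes as dock_a. Origin: centre of its underside
- transport_rack: Empty black rack fixed to the bench at any yaw, 124 (x) by 224 (y), 61 mm high, carrying handle out 27 mm at its +y end only. Origin: centre of the underside. Four bays at x 0, y +81, +27, -27, -81 mm, floors 10 mm up, open above. A board goes in with its width along x, either way round; 4 mm play per side; guides end 45 mm above the floor in flares that catch 5 mm more
- meter: Multimeter, 146x68 mm, 41 high, loose, lying flat on the bench. A bystander, not to be moved. Origin: centre of its underside

How it is judged (in metres and radians):
At the end, for the whole second after the job is handed in: Each board stands in the rack bay with the same number, from the handle end, as its dock has from the dock base's handle: within 9 mm along and 10 mm across, down on the floor within 5 mm, upright within 0.1 rad, square within 0.14 rad, let go and at rest (((y of each of dock_b, dock_c, dock_d in the frame of dock_a below 0.03 m and y of board_a in the frame of transport_rack between 0.072 and 0.09 m) or (y of any of dock_b, dock_c, dock_d in the frame of dock_a above 0.03 m and y of each of dock_b, dock_c, dock_d in the frame of dock_a below 0.08 m and y of board_a in the frame of transport_rack between 0.018 and 0.036 m) or (y of any of dock_b, dock_c, dock_d in the frame of dock_a below -0.03 m and y of each of dock_b, dock_c, dock_d in the frame of dock_a above -0.08 m and y of board_a in the frame of transport_rack between -0.036 and -0.018 m) or (y of each of dock_b, dock_c, dock_d in the frame of dock_a above -0.03 m and y of board_a in the frame of transport_rack between -0.09 and -0.072 m)) and x of board_a in the frame of transport_rack between -0.01 and 0.01 m and z of board_a in the frame of transport_rack between 0.005 and 0.015 m and angle between each of board_a, board_b, board_c, board_d's own z axis and vertical below 0.1 rad and angle between the y axis of each of board_a, board_b, board_c, board_d and the y axis of transport_rack, either way round below 0.14 rad and linear speed of each of board_a, board_b, board_c, board_d below 0.02 m/s and angular speed of each of board_a, board_b, board_c, board_d below 0.1 rad/s and contact force between each of board_a, board_b, board_c, board_d and the fingers below 0.1 N and ((y of each of dock_a, dock_c, dock_d in the frame of dock_b below 0.03 m and y of board_b in the frame of transport_rack between 0.072 and 0.09 m) or (y of any of dock_a, dock_c, dock_d in the frame of dock_b above 0.03 m and y of each of dock_a, dock_c, dock_d in the frame of dock_b below 0.08 m and y of board_b in the frame of transport_rack between 0.018 and 0.036 m) or (y of any of dock_a, dock_c, dock_d in the frame of dock_b below -0.03 m and y of each of dock_a, dock_c, dock_d in the frame of dock_b above -0.08 m and y of board_b in the frame of transport_rack between -0.036 and -0.018 m) or (y of each of dock_a, dock_c, dock_d in the frame of dock_b above -0.03 m and y of board_b in the frame of transport_rack between -0.09 and -0.072 m)) and x of board_b in the frame of transport_rack between -0.01 and 0.01 m and z of board_b in the frame of transport_rack between 0.005 and 0.015 m and ((y of each of dock_a, dock_b, dock_d in the frame of dock_c below 0.03 m and y of board_c in the frame of transport_rack between 0.072 and 0.09 m) or (y of any of dock_a, dock_b, dock_d in the frame of dock_c above 0.03 m and y of each of dock_a, dock_b, dock_d in the frame of dock_c below 0.08 m and y of board_c in the frame of transport_rack between 0.018 and 0.036 m) or (y of any of dock_a, dock_b, dock_d in the frame of dock_c below -0.03 m and y of each of dock_a, dock_b, dock_d in the frame of dock_c above -0.08 m and y of board_c in the frame of transport_rack between -0.036 and -0.018 m) or (y of each of dock_a, dock_b, dock_d in the frame of dock_c above -0.03 m and y of board_c in the frame of transport_rack between -0.09 and -0.072 m)) and x of board_c in the frame of transport_rack between -0.01 and 0.01 m and z of board_c in the frame of transport_rack between 0.005 and 0.015 m and ((y of each of dock_a, dock_b, dock_c in the frame of dock_d below 0.03 m and y of board_d in the frame of transport_rack between 0.072 and 0.09 m) or (y of any of dock_a, dock_b, dock_c in the frame of dock_d above 0.03 m and y of each of dock_a, dock_b, dock_c in the frame of dock_d below 0.08 m and y of board_d in the frame of transport_rack between 0.018 and 0.036 m) or (y of any of dock_a, dock_b, dock_c in the frame of dock_d below -0.03 m and y of each of dock_a, dock_b, dock_c in the frame of dock_d above -0.08 m and y of board_d in the frame of transport_rack between -0.036 and -0.018 m) or (y of each of dock_a, dock_b, dock_c in the frame of dock_d above -0.03 m and y of board_d in the frame of transport_rack between -0.09 and -0.072 m)) and x of board_d in the frame of transport_rack between -0.01 and 0.01 m and z of board_d in the frame of transport_rack between 0.005 and 0.015 m); the robot touches nothing.
It fails at once if a board is dropped (falls free faster than 0.7 m/s, some 25 mm) ((contact force between board_a and the fingers below 0.05 N and linear speed of board_a above 0.7 m/s) or (contact force between board_b and the fingers below 0.05 N and linear speed of board_b above 0.7 m/s) or (contact force between board_c and the fingers below 0.05 N and linear speed of board_c above 0.7 m/s) or (contact force between board_d and the fingers below 0.05 N and linear speed of board_d above 0.7 m/s)).
It fails at once if a board tips over (leans more than 0.6 rad) (angle between any of board_a, board_b, board_c, board_d's own z axis and vertical above 0.6 rad).
It fails at once if the multimeter is shifted by more than 20 mm (distance of meter from where it was at the start of the episode above 0.02 m).
It also fails if it takes over 99 s, if anything falls off the work surface, if the arm or the gripper's body presses on something with over 40 N, if the wrist force passes 120 N, or if a joint passes its speed limit or range.

## Robot

A 6-joint arm with a two-finger parallel gripper is mounted at the origin on a cart in front of the work surface, level with it; the furniture and walls round the work are solid. World frame = base frame: x ahead of the robot, y to its left, z up, the work surface at z = 0. Lengths are in mm, angles in rad, forces in N, time in s.
With the tool pointing down it reaches from about 350 to 850 mm from the base axis. Payload 8.1 kg.
Tool frame: the origin (TCP) lies between the finger pads; the fingertips stand 17 mm ahead of it and the grasp point (between the pads) lies 2 mm behind it; z points along the fingers, y is the direction in which the jaws open and shut (so a half turn about z gives the same grasp; the last joint's range is limited). The gripper opens to 85 mm and grips with 20 to 120 N. Pads are 22 mm wide; open, the fingers measure 114 mm over their backs; the gripper's body (76 mm by 85 mm) begins 54 mm behind the grasp point. The pads swing forward as they close: fully open they stand 13 mm farther back than shut.
Start: joints at [-1.412, 0.13, 1.488, -0, 1.523, -0.085], TCP at [144.855, -582.256, 248.292] pointing down, gripper open.
Joint ranges: [-2.96, 2.96], [-0.89, 2.26], [0.02, 2.5], [-1.34, 4.48], [0, 2.73], [-2.66, 2.66]. Speed limits (rad/s): [2.39, 2.39, 2.79, 3.14, 3.14, 3.14].

## Interface

Orientations are given as a unit quaternion [x, y, z, w].
In Python, from workcell import env gives the robot as it stands.
- The arm moves only by the tool step_arm, never from a script. Its argument "commands" is a list of rows, each an object of numbers: "fingers": the finger opening in cm, from 0 to 8.54; "tx", "ty", "tz": the shift along the tool's x, y, z in cm; "yaw": the turn about the tool's z in rad. In form: [{"fingers": .., "tx": .., "ty": .., "tz": .., "yaw": ..}, ...]. A call has 1 to 10 rows; each row shifts and turns the commanded pose from where the row before left it, along the tool's axes as they then stand; what a row does not reach is not made up. A row lasts 1/12 s, in which the tool goes at most 41.7 mm and 7.16 degrees, less where a joint would pass 70% of its speed; a pose out of reach is approached as far as the arm can. A call is refused whole if a number of a shift passes 4.17 or a number of a turn 0.125, either way. A call with a gripper value outside its range is refused whole. The fingers move at their own pace and stop on an object; "force" is the grip in N (left out, the last holds). Time passes only in rows, so rows that do not move let the fingers close. It gives the time, the measured TCP pose, the force and the opening at its end, in the units of the state.
- env.sense(): the state, without advancing time (a new reading comes with each control period).
- env.read_camera(name): name is "scene" or "top" or "wrist"; returns (picture, depth): 480x640x3 uint8, red, green, blue; 480x640 float32, mm along the optical axis (not along the pixel's ray), 0 where there is no reading.
- env.camera_model(name): a dict with "vfov" (degrees; the focal length in pixels is half the picture's height over the tangent of half this angle, whatever the lens; pixels are square), "cx", "cy" (the principal point, pixels), "dist" ([k1, k2, p1, p2, k3] as OpenCV has them; the pictures are not rectified), "position" and "attitude" of the camera in the world. Camera axes: x right, y down, z forward; pixel columns grow to the right and rows downward; lengths in mm; the calibration is good to about 2 mm. A picture is of the moment at which its call begins: read the wrist's pose just before it. camera_model takes no time and is no camera call; for the wrist camera it gives the pose at the moment of the call.
- env.job_done(): hands the job in, once; it reports no verdict.
The state is a dict: "t": time; "joint_positions": joint angles; "dq": joint speeds; "effort": joint torques, N m; "ee_pos": TCP position; "tcp_rot": TCP orientation; "contact_force": force on the tool from outside, world axes, zero at the start; "wrist_torque": the same for the moment, N m; "gripper_width": finger opening in mm.
Only numpy, scipy, OpenCV 4.12 (cv2) and the standard library are available. Lean on these libraries where they do the work, as an engineer would, in place of code of your own. Each camera call takes 0.05 s, during which the arm holds its last target.

## Working session

There is one attempt and no reset: what is moved stays moved. The work goes in short steps, Python scripts to look and compute and a tool call to move; the robot and the scene stay as the last step left them, time stands still between calls to the robot, and variables do not carry over. Pictures are saved under pics/ and viewed, and the job is handed in when it is done.

Besides the shell and the picture viewer there is one more tool, called after "Emit:" as name([rows], argument=value, ...), one row to a line, values as JSON. step_arm: Moves the arm, as the interface text tells. Its arguments: {"type":"object","properties":{"commands":{"type":"array","items":{"type":"object","properties":{"fingers":{"type":"number"},"tx":{"type":"number"},"ty":{"type":"number"},"tz":{"type":"number"},"yaw":{"type":"number"}}}},"force":{"type":"number"}},"required":["commands"]}

```bash
ls; mkdir -p pics; python3 - <<'E'
from workcell import env
import cv2,numpy as np
print(env.sense())
for n in ["scene","top","wrist"]:
    m=env.camera_model(n);print(n,m)
    p,d=env.read_camera(n)
    cv2.imwrite(f"pics/{n}0.png",p[:,:,::-1]);np.save(f"pics/{n}0d.npy",d);np.save(f"pics/{n}0m.npy",m,allow_pickle=True)
E
```

```text
pics
{'t': 0.0, 'joint_positions': array([-1.41243893e+00,  1.31199049e-01,  1.48932395e+00, -8.14128022e-07,
        1.52297312e+00, -8.53983172e-02]), 'dq': array([ 0.00050674,  0.00204351,  0.00103566,  0.0006603 , -0.00094724,
        0.00045723]), 'effort': array([-1.89222468e-03, -5.69397640e+01, -5.00560856e+01, -6.59798970e-04,
        1.45483497e-02,  3.34368258e-05]), 'ee_pos': array([ 144.74778147, -581.73139898,  247.19723578]), 'tcp_rot': array([ 9.92581631e-01,  1.21576312e-01, -3.51173470e-05, -9.51083779e-04]), 'contact_force': array([ 0.09830735, -0.27424322,  0.25107293]), 'wrist_torque': array([-0.03275439,  0.0203705 ,  0.02265242]), 'gripper_width': 85.56744156657618}
scene {'vfov': 53.81065558418974, 'cx': 318.079934806092, 'cy': 241.14427460825965, 'dist': array([-0.11509385,  0.        ,  0.        ,  0.        ,  0.        ]), 'position': array([ 761.21720158, -563.71550571,  740.33274745]), 'attitude': array([ 0.90849802,  0.221748  , -0.08706411, -0.34333514])}
top {'vfov': 45.595566762730854, 'cx': 312.914794777902, 'cy': 233.75390731280638, 'dist': array([0.01692625, 0.        , 0.        , 0.        , 0.        ]), 'position': array([ 397.57477564,  -22.55144831, 1161.6579582 ]), 'attitude': array([ 0.70787107, -0.70541787,  0.02211477, -0.02855011])}
wrist {'vfov': 58.55502855236313, 'cx': 320.3119242666956, 'cy': 240.7479697947493, 'dist': array([-0.02264837,  0.        ,  0.        ,  0.        ,  0.        ]), 'position': array([ 208.25318898, -565.81367331,  372.59807579]), 'attitude': array([ 0.78106862, -0.6105491 , -0.08186673,  0.10227143])}
```

View pics/top0.png

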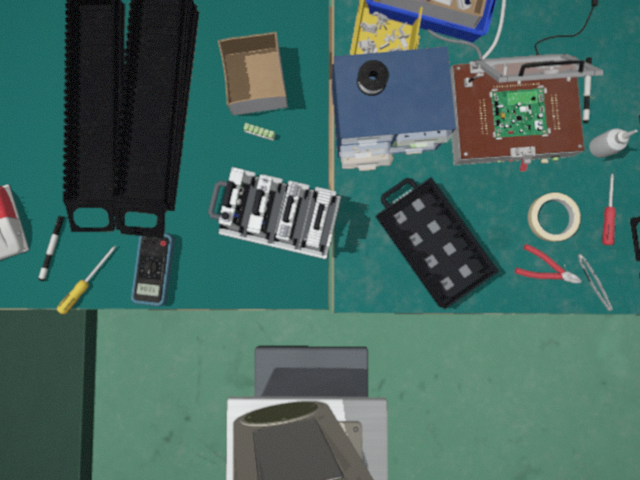

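View pics/scene0.png

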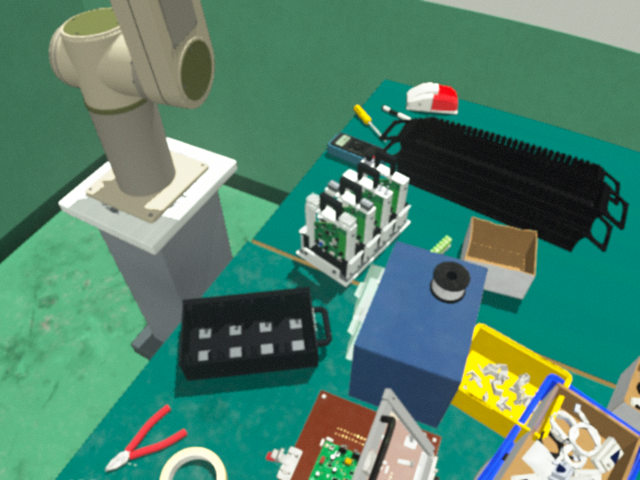

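```bash
cat > h.py <<'E'
import cv2,numpy as np
from scipy.spatial.transform import Rotation as R
def load(n):
    return cv2.imread(f"pics/{n}.png"),np.load(f"pics/{n}d.npy"),np.load(f"pics/{n}m.npy",allow_pickle=True).item()
def K(m):
    f=240/np.tan(np.radians(m['vfov'])/2); return np.array([[f,0,m['cx']],[0,f,m['cy']],[0,0,1]])
def cloud(d,m):
    v,u=np.mgrid[:480,:640]; return pts(np.stack([u.ravel(),v.ravel()],1).astype(float),d.ravel(),m).reshape(480,640,3)
def pts(uv,z,m):
    n=cv2.undistortPoints(np.array(uv,float).reshape(-1,1,2),K(m),m['dist']).reshape(-1,2)
    c=np.c_[n,np.ones(len(n))]*np.array(z,float).reshape(-1,1)
    return R.from_quat(m['attitude']).apply(c)+m['position']
def proj(P,m):
    r=R.from_quat(m['attitude']).inv(); c=r.apply(np.array(P,float)-m['position'])
    return cv2.projectPoints(c,np.zeros(3),np.zeros(3),K(m),m['dist'])[0].reshape(-1,2)
def onz(uv,z,m):
    a=pts(uv,np.ones(len(uv)),m); d=a-m['position']; return m['position']+d*((z-m['position'][2])/d[:,2])[:,None]
E
python3 - <<'E'
from h import *
p,d,m=load("top0")
a=cv2.resize(p[155:265,200:350],None,fx=5.3,fy=5.3,interpolation=cv2.INTER_CUBIC);cv2.imwrite("pics/c1.png",a)
a=cv2.resize(p[170:315,365:510],None,fx=4,fy=4,interpolation=cv2.INTER_CUBIC);cv2.imwrite("pics/c2.png",a)
p,d,m=load("scene0")
a=cv2.resize(p[130:290,285:425],None,fx=3.7,fy=3.7,interpolation=cv2.INTER_CUBIC);cv2.imwrite("pics/c3.png",a)
p,d,m=load("top0")
c=cloud(d,m)
for u,v in [(400,100),(370,75),(390,155),(500,70),(560,65),(500,110),(250,70),(290,280),(150,270),(150,110),(540,65),(360,280)]: print(u,v,d[v,u],c[v,u].round())
E
```

```text
400 100 1011.04083 [ 706. -166.  169.]
370 75 1004.63354 [ 748. -113.  179.]
390 155 1082.1202 [ 624. -158.   92.]
500 70 1020.4203 [ 763. -345.  162.]
560 65 1017.45996 [ 771. -450.  164.]
500 110 1111.9633 [ 718. -375.   67.]
250 70 0.0 [ 398.  -23. 1162.]
290 280 1154.6796 [387.  34.   4.]
150 270 1122.2812 [406. 307.  40.]
150 110 1111.8278 [716. 305.  73.]
540 65 943.6822 [ 744. -387.  237.]
360 280 1153.1002 [ 387. -107.    4.]
```

View pics/c1.png

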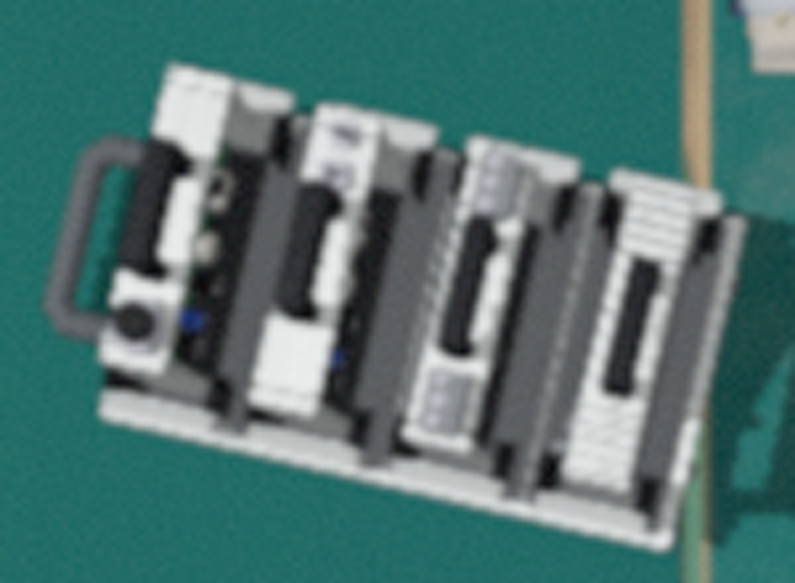

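View pics/c2.png

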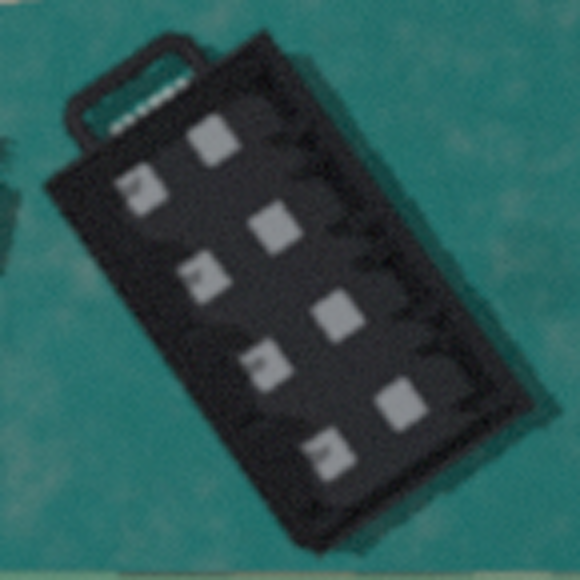

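View pics/c3.png

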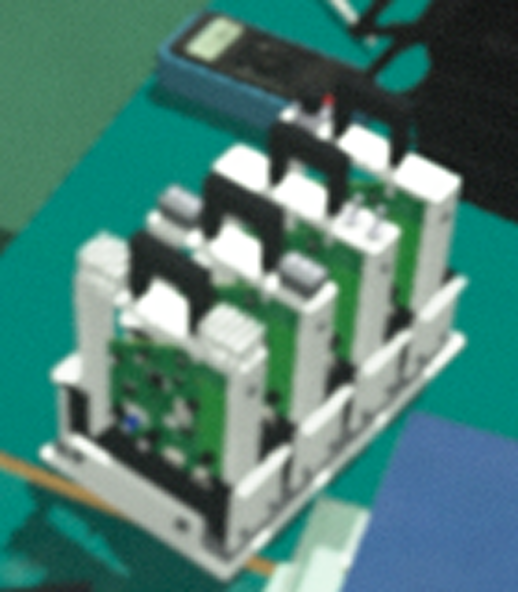

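View pics/wrist0.png

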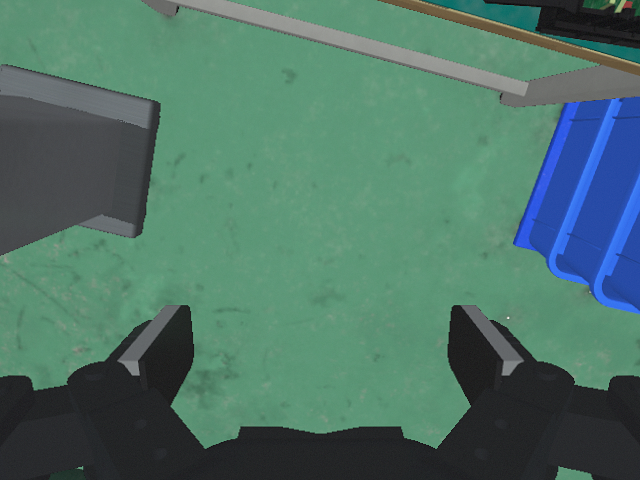

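```bash
python3 - <<'E'
from h import *
p,d,m=load("top0"); c=cloud(d,m)
M=(c[...,2]>166)&(c[...,2]<200); M[:, :200]=0;M[:,345:]=0;M[:160]=0;M[265:]=0
n,l,s,ce=cv2.connectedComponentsWithStats(M.astype(np.uint8))
for i in range(1,n):
    if s[i,4]<10: continue
    q=c[l==i]; print(s[i],q.mean(0).round(1),np.percentile(q[:,2],[50,90]).round(1)); 
    (cx,cy),(w,h),a=cv2.minAreaRect(q[:,:2].astype(np.float32)); print(cx,cy,w,h,a)
# rack corners from c2 crop: u=365+x/4
cr=np.array([(262,33),(540,408),(315,552),(45,185)])/4+[365,170]
C=onz(cr,61,m); print(C.round(1), C.mean(0))
print([np.linalg.norm(C[i]-C[i-1]).round(1) for i in range(4)])
e=(C[0]+C[3]-C[1]-C[2]); print('rack yaw of y axis',np.degrees(np.arctan2(e[1],e[0])))
sq=np.array([(141,190),(214,139),(204,278),(275,227),(266,365),(338,316),(329,454),(402,404)])/4+[365,170]
S=onz(sq-.5,10,m); print(S.round(1),S.mean(0))
print(c[205,460],c[190,385])
E
```

```text
[222 180  12  27 186] [539.7 136.2 173.2] [173.3 175.7]
540.0098876953125 136.58779907226562 12.067176818847656 45.77351379394531 77.12139892578125
[251 188  12  27 186] [525.6  84.7 173.6] [173.6 176.1]
525.8217163085938 85.03025817871094 12.366043090820312 45.598297119140625 78.39612579345703
[281 195  13  27 183] [513.3  31.8 173.3] [173.7 175.8]
513.677978515625 31.978776931762695 12.020512580871582 46.275482177734375 76.28718566894531
[313 203  12  26 180] [500.6 -22.5 173.7] [173.4 176.1]
500.6066589355469 -22.387794494628906 11.886255264282227 45.53842544555664 76.23461151123047
[[ 585.3 -240.2   61. ]
 [ 404.3 -370.8   61. ]
 [ 335.3 -262.6   61. ]
 [ 510.9 -134.8   61. ]] [ 458.95005152 -252.10043574   61.        ]
[np.float64(129.0), np.float64(223.2), np.float64(128.3), np.float64(217.2)]
rack yaw of y axis 35.93250193796072
[[ 514.8 -187.4   10. ]
 [ 540.8 -224.5   10. ]
 [ 470.3 -218.8   10. ]
 [ 496.2 -254.8   10. ]
 [ 426.6 -249.5   10. ]
 [ 451.3 -285.9   10. ]
 [ 382.2 -280.4   10. ]
 [ 407.3 -317.2   10. ]] [ 461.18089311 -252.3145341    10.        ]
[ 540.78205637 -311.80932418   -0.60321626] [ 571.70945529 -159.46263939   -3.04852277]
```

```bash
cat > plan.py <<'E'
import sys,numpy as np
from scipy.spatial.transform import Rotation as R
from workcell import env
def state():
    s=env.sense(); r=R.from_quat(s['tcp_rot']).as_matrix(); return s,s['ee_pos'],np.arctan2(r[1,0],r[0,0]),r
def plan(p0,th0,wps):
    for (x,y,z,thd,n) in wps:
        th=np.radians(thd); p1=np.array([x,y,z]); n=int(n); dth=(th-th0+np.pi)%(2*np.pi)-np.pi
        print('->',(x,y,z,thd),'rows',n,'yaw/row %.4f'%(-dth/n))
        for k in range(n):
            a=th0+dth*k/n; d=(p1-p0)/n/10
            print('  tx %.2f ty %.2f tz %.2f'%(d[0]*np.cos(a)+d[1]*np.sin(a), d[0]*np.sin(a)-d[1]*np.cos(a), -d[2]), '|%.2f|'%np.linalg.norm(d) if k==0 else '')
            if abs(dth)<1e-3: break
        p0,th0=p1,th
if __name__=='__main__':
    s,p,th,r=state(); print('t %.2f'%s['t'],p.round(1),'th %.2f'%np.degrees(th),'tilt',np.degrees(np.arccos(-r[2,2])).round(2),'f',s['contact_force'].round(1),'w',s['gripper_width'].round(1))
    w=[tuple(map(float,a.split(','))) for a in sys.argv[1:]]
    if w: plan(p,th,w)
E
python3 plan.py 300,-270,330,-6,10 440,70,330,-13.9,10
```

```text
Traceback (most recent call last):
  File "plan.py", line 16, in <module>
    s,p,th,r=state(); print('t %.2f'%s['t'],p.round(1),'th %.2f'%np.degrees(th),'tilt',np.degrees(np.arccos(-r[2,2])).round(2),'f',s['contact_force'].round(1),'w',s['gripper_width'].round(1))
                                                                                                                                                                   ^^^^^^^^^^^^^^^^^^^^^^^^
AttributeError: 'float' object has no attribute 'round'
```

```bash
sed -i "s/s\['gripper_width'\].round(1)/round(float(s['gripper_width']),1)/" plan.py
python3 plan.py 300,-270,330,-6,10 440,70,330,-13.9,10
```

```text
t 0.15 [ 144.8 -581.9  247.5] th 13.97 tilt 0.08 f [0.2 0.5 0. ] w 85.0
-> (300.0, -270.0, 330.0, -6.0) rows 10 yaw/row 0.0349
  tx 2.26 ty -2.65 tz -0.83 |3.58|
  tx 2.17 ty -2.73 tz -0.83 
  tx 2.07 ty -2.80 tz -0.83 
  tx 1.97 ty -2.87 tz -0.83 
  tx 1.87 ty -2.94 tz -0.83 
  tx 1.77 ty -3.00 tz -0.83 
  tx 1.66 ty -3.06 tz -0.83 
  tx 1.55 ty -3.12 tz -0.83 
  tx 1.44 ty -3.17 tz -0.83 
  tx 1.33 ty -3.22 tz -0.83 
-> (440.0, 70.0, 330.0, -13.9) rows 10 yaw/row 0.0138
  tx 1.04 ty -3.53 tz -0.00 |3.68|
  tx 0.99 ty -3.54 tz -0.00 
  tx 0.94 ty -3.55 tz -0.00 
  tx 0.89 ty -3.57 tz -0.00 
  tx 0.84 ty -3.58 tz -0.00 
  tx 0.79 ty -3.59 tz -0.00 
  tx 0.74 ty -3.60 tz -0.00 
  tx 0.69 ty -3.61 tz -0.00 
  tx 0.64 ty -3.62 tz -0.00 
  tx 0.59 ty -3.63 tz -0.00
```

Emit:
step_arm([
  {"tx": 2.26, "ty": -2.65, "tz": -0.83, "yaw": 0.035, "fingers": 3.6},
  {"tx": 2.17, "ty": -2.73, "tz": -0.83, "yaw": 0.035, "fingers": 3.6},
  {"tx": 2.07, "ty": -2.8, "tz": -0.83, "yaw": 0.035, "fingers": 3.6},
  {"tx": 1.97, "ty": -2.87, "tz": -0.83, "yaw": 0.035, "fingers": 3.6},
  {"tx": 1.87, "ty": -2.94, "tz": -0.83, "yaw": 0.035, "fingers": 3.6},
  {"tx": 1.77, "ty": -3.0, "tz": -0.83, "yaw": 0.035, "fingers": 3.6},
  {"tx": 1.66, "ty": -3.06, "tz": -0.83, "yaw": 0.035, "fingers": 3.6},
  {"tx": 1.55, "ty": -3.12, "tz": -0.83, "yaw": 0.035, "fingers": 3.6},
  {"tx": 1.44, "ty": -3.17, "tz": -0.83, "yaw": 0.035, "fingers": 3.6},
  {"tx": 1.33, "ty": -3.22, "tz": -0.83, "yaw": 0.035, "fingers": 3.6},
], force=40)

```text
t: 0.98
ee_pos: [300.6, -268.9, 331.5]
tcp_rot: [0.999, -0.054, 0.0, -0.0]
contact_force: [0.9, -0.3, 0.3]
gripper_width: 36.0
```

```bash
python3 plan.py  440,70,330,-13.9,10
```

```text
t 0.98 [ 300.6 -268.9  331.5] th -6.21 tilt 0.0 f [ 0.9 -0.3  0.3] w 36.0
-> (440.0, 70.0, 330.0, -13.9) rows 10 yaw/row 0.0134
  tx 1.02 ty -3.52 tz 0.02 |3.66|
  tx 0.97 ty -3.53 tz 0.02 
  tx 0.92 ty -3.55 tz 0.02 
  tx 0.88 ty -3.56 tz 0.02 
  tx 0.83 ty -3.57 tz 0.02 
  tx 0.78 ty -3.58 tz 0.02 
  tx 0.73 ty -3.59 tz 0.02 
  tx 0.68 ty -3.60 tz 0.02 
  tx 0.64 ty -3.61 tz 0.02 
  tx 0.59 ty -3.62 tz 0.02
```

```bash
cat > snap.py <<'E'
import sys
from workcell import env
import cv2,numpy as np
n,o=sys.argv[1:3]
m=env.camera_model(n);p,d=env.read_camera(n)
cv2.imwrite(f"pics/{o}.png",p[:,:,::-1]);np.save(f"pics/{o}d.npy",d);np.save(f"pics/{o}m.npy",m,allow_pickle=True)
E
python3 snap.py wrist w1
```

Emit:
step_arm([
  {"tx": 1.02, "ty": -3.52, "yaw": 0.0134},
  {"tx": 0.97, "ty": -3.53, "yaw": 0.0134},
  {"tx": 0.92, "ty": -3.55, "yaw": 0.0134},
  {"tx": 0.88, "ty": -3.56, "yaw": 0.0134},
  {"tx": 0.83, "ty": -3.57, "yaw": 0.0134},
  {"tx": 0.78, "ty": -3.58, "yaw": 0.0134},
  {"tx": 0.73, "ty": -3.59, "yaw": 0.0134},
  {"tx": 0.68, "ty": -3.6, "yaw": 0.0134},
  {"tx": 0.64, "ty": -3.61, "yaw": 0.0134},
  {"tx": 0.59, "ty": -3.62, "yaw": 0.0134},
])

```text
validation failed for argument at $.co...
```

Emit:
step_arm([
  {"tx": 0},
  {"tx": 0},
])

```text
validation failed for argument at $.co...
```

```bash
python3 snap.py wrist w2; python3 plan.py
```

```text
t 1.08 [ 302.5 -267.4  333.2] th -5.89 tilt 0.19 f [ 0.3 -0.4  0.7] w 36.1
```

View pics/w1.png

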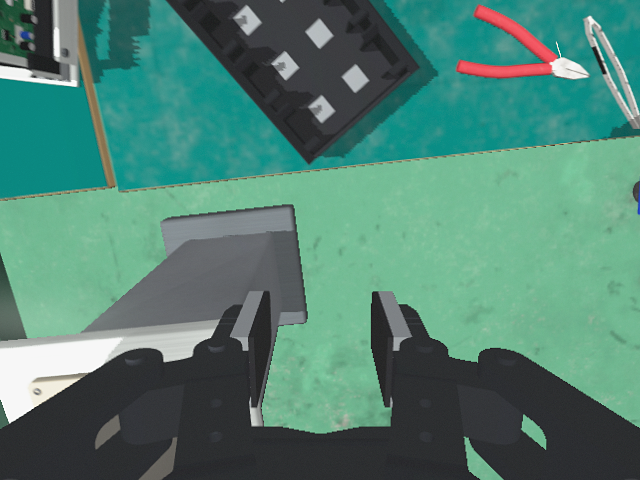

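View pics/w2.png

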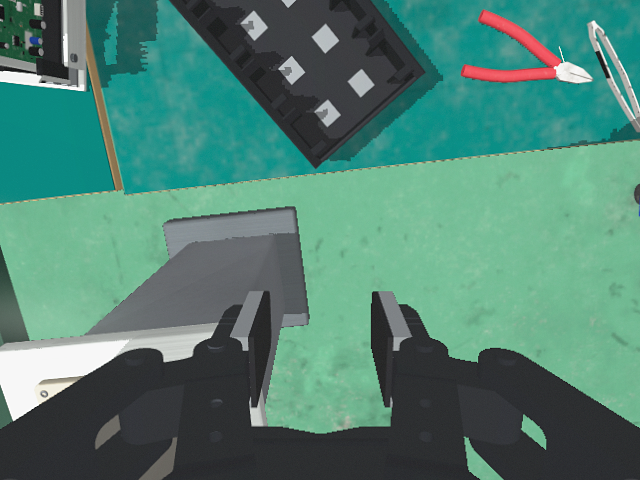

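Emit:
step_arm([
  {"tx": 1.02, "ty": -3.5, "tz": 0.02, "yaw": 0.014, "fingers": 3.6},
  {"tx": 0.97, "ty": -3.51, "tz": 0.02, "yaw": 0.014, "fingers": 3.6},
  {"tx": 0.92, "ty": -3.53, "tz": 0.02, "yaw": 0.014, "fingers": 3.6},
  {"tx": 0.88, "ty": -3.54, "tz": 0.02, "yaw": 0.014, "fingers": 3.6},
  {"tx": 0.83, "ty": -3.55, "tz": 0.02, "yaw": 0.014, "fingers": 3.6},
  {"tx": 0.78, "ty": -3.56, "tz": 0.02, "yaw": 0.014, "fingers": 3.6},
  {"tx": 0.73, "ty": -3.57, "tz": 0.02, "yaw": 0.014, "fingers": 3.6},
  {"tx": 0.68, "ty": -3.58, "tz": 0.02, "yaw": 0.014, "fingers": 3.6},
  {"tx": 0.64, "ty": -3.59, "tz": 0.02, "yaw": 0.014, "fingers": 3.6},
  {"tx": 0.59, "ty": -3.6, "tz": 0.02, "yaw": 0.014, "fingers": 3.6},
])

```text
t: 1.92
ee_pos: [439.9, 67.8, 328.9]
tcp_rot: [0.992, -0.123, -0.0, 0.0]
contact_force: [0.7, -1.6, 0.0]
gripper_width: 35.6
```

Emit:
step_arm([
  {"tx": 0, "ty": 0, "tz": 0, "yaw": 0, "fingers": 3.6},
  {"tx": 0, "ty": 0, "tz": 0, "yaw": 0, "fingers": 3.6},
])

```text
t: 2.08
ee_pos: [439.6, 67.6, 328.4]
tcp_rot: [0.993, -0.121, -0.001, 0.0]
contact_force: [-0.6, -0.0, -0.9]
gripper_width: 36.3
```

```bash
python3 snap.py wrist w3; python3 plan.py
```

```text
t 2.13 [439.5  66.4 328.6] th -13.99 tilt 0.09 f [0.1 0.6 0. ] w 36.1
```

View pics/w3.png

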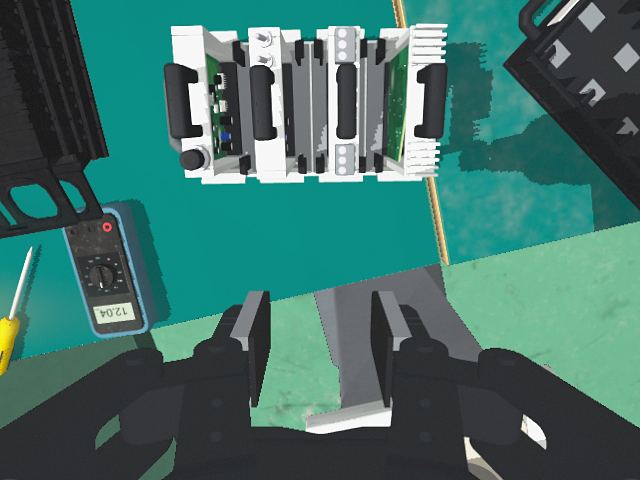

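```bash
python3 - <<'E'
from h import *
p,d,m=load("w3"); c=cloud(d,m)
M=(c[...,2]>164)&(c[...,2]<185); M[220:]=0; M[:,460:]=0; M[:,:150]=0
n,l,s,ce=cv2.connectedComponentsWithStats(M.astype(np.uint8))
for i in range(1,n):
    if s[i,4]<60: continue
    q=c[l==i]; t=np.percentile(q[:,2],80); q=q[q[:,2]>t-3]
    (cx,cy),(w,h),a=cv2.minAreaRect(q[:,:2].astype(np.float32)); print(round(cx,1),round(cy,1),round(w,1),round(h,1),round(a,1),t.round(1))
p,d,m=load("w2")
cv2.imwrite("pics/c4.png",cv2.resize(p[0:140,215:415],None,fx=4,fy=4,interpolation=cv2.INTER_CUBIC))
p,d,m=load("w3")
cv2.imwrite("pics/c5.png",cv2.resize(p[0:140,490:640],None,fx=4,fy=4,interpolation=cv2.INTER_CUBIC))
E
```

```text
539.1 137.4 12.2 45.9 76.5 174.0
499.6 -21.2 12.3 45.8 76.3 173.8
525.2 85.9 11.9 45.4 77.6 174.0
512.9 32.7 11.6 44.6 76.9 174.0
```

View pics/c4.png

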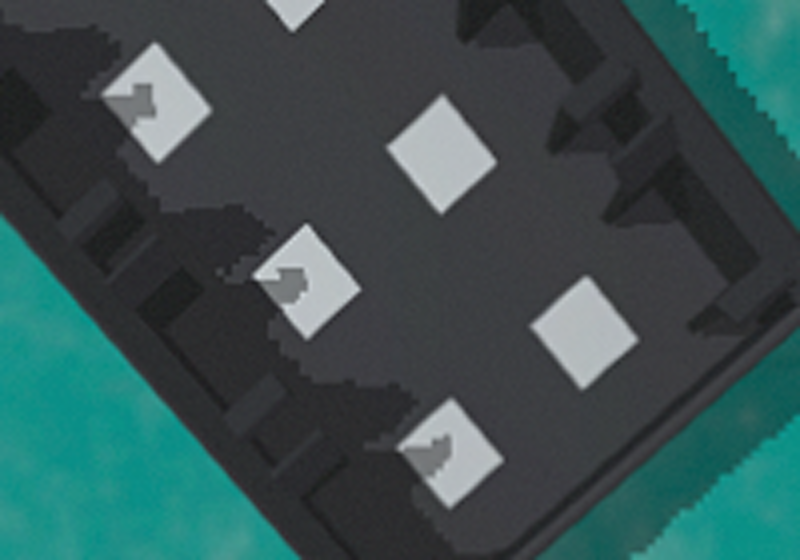

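View pics/c5.png

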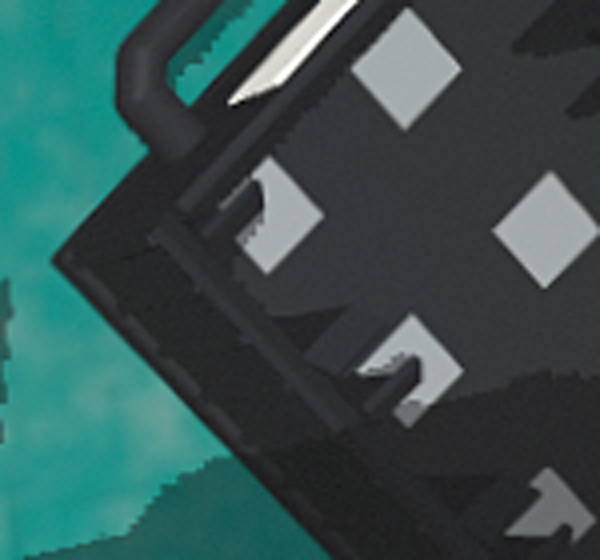

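```bash
python3 - <<'E'
from h import *
p,d,m=load("w2")
S=np.array([(157,102),(306,281),(451,453),(442,154),(585,332)])/4-.4+[215,0]
A=onz(S,10,m); print(A.round(1)); 
for u,v in S: print(d[int(v),int(u)+3], pts([(u,v)],[d[int(v),int(u)+3]],m).round(1))
# bay centres offsets in rack frame: x +-22.5?
print('bay4',(A[2]+A[4])/2,'bay3',(A[1]+A[3])/2, 'ydir',np.degrees(np.arctan2(*(A[3]-A[4])[1::-1])),np.degrees(np.arctan2(*(A[0]-A[2])[1::-1])),np.linalg.norm(A[2]-A[4]))
p,d,m=load("w3")
S=np.array([(407,68),(547,230)])/4-.4+[490,0]; B=onz(S,10,m);print(B.round(1))
E
```

```text
[[ 470.  -217.3   10. ]
 [ 425.7 -247.9   10. ]
 [ 381.3 -279.2   10. ]
 [ 450.9 -284.3   10. ]
 [ 406.4 -315.2   10. ]]
410.16025 [[ 470.1 -217.2    9.6]]
419.70676 [[ 425.7 -247.9   10.5]]
430.43134 [[ 381.3 -279.2   10.2]]
411.24442 [[ 450.6 -284.2   11.6]]
424.44897 [[ 406.5 -315.3    8.5]]
bay4 [ 393.84711476 -297.18042554   10.        ] bay3 [ 438.32519327 -266.09260178   10.        ] ydir 34.80023765024031 34.882749569878946 43.9467842852005
[[ 539.2 -222.4   10. ]
 [ 494.9 -252.9   10. ]]
```

```bash
python3 plan.py 499.6,-21.2,250,-13.9,4 499.6,-21.2,159,-13.9,6
```

```text
t 2.13 [439.5  66.4 328.6] th -13.99 tilt 0.09 f [0.1 0.6 0. ] w 36.1
-> (499.6, -21.2, 250.0, -13.9) rows 4 yaw/row -0.0004
  tx 1.99 ty 1.76 tz 1.97 |3.31|
  tx 1.99 ty 1.76 tz 1.97 
  tx 1.99 ty 1.76 tz 1.97 
  tx 1.99 ty 1.76 tz 1.97 
-> (499.6, -21.2, 159.0, -13.9) rows 6 yaw/row -0.0000
  tx 0.00 ty -0.00 tz 1.52 |1.52|
```

Emit:
step_arm([
  {"tx": 1.99, "ty": 1.76, "tz": 1.97, "yaw": 0, "fingers": 3.6},
  {"tx": 1.99, "ty": 1.76, "tz": 1.97, "yaw": 0, "fingers": 3.6},
  {"tx": 1.99, "ty": 1.76, "tz": 1.97, "yaw": 0, "fingers": 3.6},
  {"tx": 1.99, "ty": 1.76, "tz": 1.97, "yaw": 0, "fingers": 3.6},
  {"tx": 0, "ty": 0, "tz": 1.5, "yaw": 0, "fingers": 3.6},
  {"tx": 0, "ty": 0, "tz": 1.5, "yaw": 0, "fingers": 3.6},
  {"tx": 0, "ty": 0, "tz": 1.5, "yaw": 0, "fingers": 3.6},
  {"tx": 0, "ty": 0, "tz": 0, "yaw": 0, "fingers": 3.6},
])

```text
t: 2.8
ee_pos: [497.3, -23.2, 201.9]
tcp_rot: [0.992, -0.124, -0.003, 0.0]
contact_force: [-0.6, 0.7, -0.8]
gripper_width: 36.1
```

```bash
python3 snap.py wrist w4; python3 plan.py 499.6,-21.2,159,-13.9,4
```

```text
t 2.85 [498.  -22.9 203.8] th -14.24 tilt 0.21 f [0.2 0.  0.3] w 36.1
-> (499.6, -21.2, 159.0, -13.9) rows 4 yaw/row -0.0015
  tx 0.03 ty -0.05 tz 1.12 |1.12|
  tx 0.03 ty -0.05 tz 1.12 
  tx 0.03 ty -0.05 tz 1.12 
  tx 0.03 ty -0.05 tz 1.12
```

View pics/w4.png

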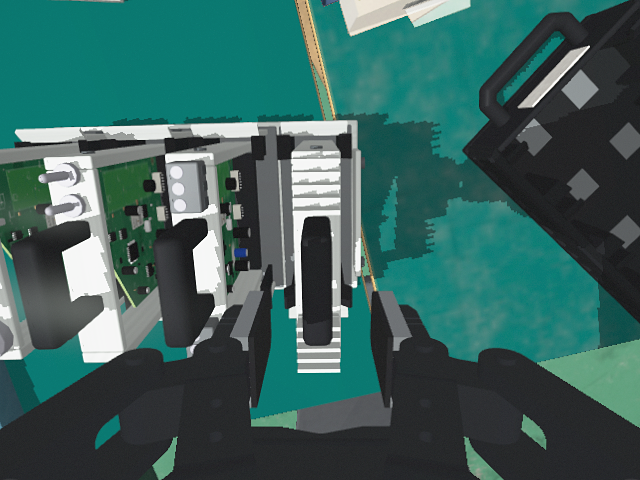

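Emit:
step_arm([
  {"tx": 0, "ty": 0, "tz": 1.1, "yaw": 0, "fingers": 3.6},
  {"tx": 0, "ty": 0, "tz": 1.1, "yaw": 0, "fingers": 3.6},
  {"tx": 0, "ty": 0, "tz": 1.1, "yaw": 0, "fingers": 3.6},
  {"tx": 0, "ty": 0, "tz": 1.1, "yaw": 0, "fingers": 3.6},
  {"tx": 0, "ty": 0, "tz": 0, "yaw": 0, "fingers": 3.6},
])

```text
t: 3.27
ee_pos: [497.9, -21.0, 158.4]
tcp_rot: [0.992, -0.123, -0.002, -0.0]
contact_force: [-0.7, -0.9, 0.4]
gripper_width: 36.1
```

Emit:
step_arm([
  {"tx": 0, "ty": 0, "tz": 0, "yaw": 0, "fingers": 0},
  {"tx": 0, "ty": 0, "tz": 0, "yaw": 0, "fingers": 0},
  {"tx": 0, "ty": 0, "tz": 0, "yaw": 0, "fingers": 0},
  {"tx": 0, "ty": 0, "tz": 0, "yaw": 0, "fingers": 0},
], force=50)

```text
t: 3.6
ee_pos: [499.9, -21.3, 161.9]
tcp_rot: [0.992, -0.123, 0.0, 0.0]
contact_force: [0.4, -0.8, -2.4]
gripper_width: 11.1
```

```bash
python3 snap.py wrist w5; python3 plan.py 499.6,-21.2,159,-13.9,4
```

```text
t 3.65 [499.8 -21.3 161.8] th -14.10 tilt 0.03 f [ 0.4  0.6 -2.4] w 11.2
-> (499.6, -21.2, 159.0, -13.9) rows 4 yaw/row -0.0009
  tx -0.01 ty -0.00 tz 0.07 |0.07|
  tx -0.01 ty -0.00 tz 0.07 
  tx -0.01 ty -0.00 tz 0.07 
  tx -0.01 ty -0.00 tz 0.07
```

View pics/w5.png

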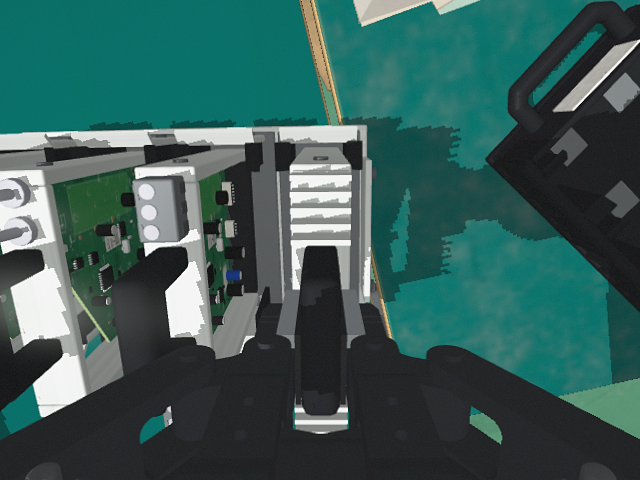

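Emit:
step_arm([
  {"tx": 0, "ty": 0, "tz": -0.8, "yaw": 0, "fingers": 0},
  {"tx": 0, "ty": 0, "tz": -1.4, "yaw": 0, "fingers": 0},
  {"tx": 0, "ty": 0, "tz": -1.5, "yaw": 0, "fingers": 0},
  {"tx": 0, "ty": 0, "tz": -1.5, "yaw": 0, "fingers": 0},
  {"tx": 0, "ty": 0, "tz": -1.5, "yaw": 0, "fingers": 0},
  {"tx": 0, "ty": 0, "tz": -1.3, "yaw": 0, "fingers": 0},
], force=60)

```text
t: 4.15
ee_pos: [499.9, -21.3, 243.4]
tcp_rot: [0.992, -0.123, 0.001, 0.0]
contact_force: [-0.0, 1.3, -1.3]
gripper_width: 10.9
```

```bash
python3 snap.py wrist w6; python3 plan.py 393.9,-297.2,240,-55.15,12
```

```text
t 4.20 [501.1 -21.5 246.3] th -14.10 tilt 0.29 f [ 0.2 -0.2  1.9] w 11.1
-> (393.9, -297.2, 240.0, -55.15) rows 12 yaw/row 0.0597
  tx -0.31 ty 2.45 tz 0.05 |2.47|
  tx -0.16 ty 2.46 tz 0.05 
  tx -0.01 ty 2.46 tz 0.05 
  tx 0.13 ty 2.46 tz 0.05 
  tx 0.28 ty 2.45 tz 0.05 
  tx 0.43 ty 2.43 tz 0.05 
  tx 0.57 ty 2.40 tz 0.05 
  tx 0.71 ty 2.36 tz 0.05 
  tx 0.85 ty 2.31 tz 0.05 
  tx 0.99 ty 2.26 tz 0.05 
  tx 1.12 ty 2.20 tz 0.05 
  tx 1.25 ty 2.12 tz 0.05
```

View pics/w6.png

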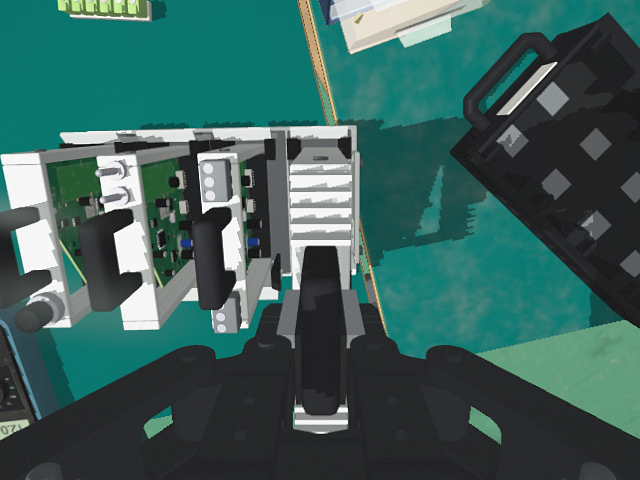

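Emit:
step_arm([
  {"tx": -0.31, "ty": 2.45, "tz": 0.03, "yaw": 0.06, "fingers": 0},
  {"tx": -0.16, "ty": 2.46, "tz": 0.03, "yaw": 0.06, "fingers": 0},
  {"tx": -0.01, "ty": 2.46, "tz": 0.03, "yaw": 0.06, "fingers": 0},
  {"tx": 0.13, "ty": 2.46, "tz": 0.03, "yaw": 0.06, "fingers": 0},
  {"tx": 0.28, "ty": 2.45, "tz": 0.03, "yaw": 0.06, "fingers": 0},
  {"tx": 0.43, "ty": 2.43, "tz": 0.03, "yaw": 0.06, "fingers": 0},
  {"tx": 0.57, "ty": 2.4, "tz": 0.03, "yaw": 0.06, "fingers": 0},
  {"tx": 0.71, "ty": 2.36, "tz": 0.03, "yaw": 0.06, "fingers": 0},
  {"tx": 0.85, "ty": 2.31, "tz": 0.03, "yaw": 0.06, "fingers": 0},
  {"tx": 0.99, "ty": 2.26, "tz": 0.03, "yaw": 0.06, "fingers": 0},
])

```text
t: 5.03
ee_pos: [409.3, -252.0, 238.5]
tcp_rot: [0.911, -0.412, 0.0, -0.0]
contact_force: [0.3, -0.1, -2.2]
gripper_width: 10.9
```

Emit:
step_arm([
  {"tx": 1.12, "ty": 2.2, "tz": 0.03, "yaw": 0.06, "fingers": 0},
  {"tx": 1.25, "ty": 2.12, "tz": 0.03, "yaw": 0.06, "fingers": 0},
  {"tx": 0, "ty": 0, "tz": 0, "yaw": 0, "fingers": 0},
  {"tx": 0, "ty": 0, "tz": 0, "yaw": 0, "fingers": 0},
  {"tx": 0, "ty": 0, "tz": 0, "yaw": 0, "fingers": 0},
])

```text
t: 5.45
ee_pos: [391.9, -296.5, 237.7]
tcp_rot: [0.886, -0.464, -0.0, -0.0]
contact_force: [-0.1, 0.5, -2.4]
gripper_width: 10.9
```

```bash
python3 snap.py wrist w7; python3 snap.py scene s7; python3 plan.py 393.9,-297.2,240,-55.15,1
```

```text
t 5.55 [ 392.2 -296.   237.8] th -55.27 tilt 0.02 f [ 0.3  0.3 -2. ] w 11.2
-> (393.9, -297.2, 240.0, -55.15) rows 1 yaw/row -0.0021
  tx 0.19 ty -0.07 tz -0.22 |0.30|
```

View pics/w7.png

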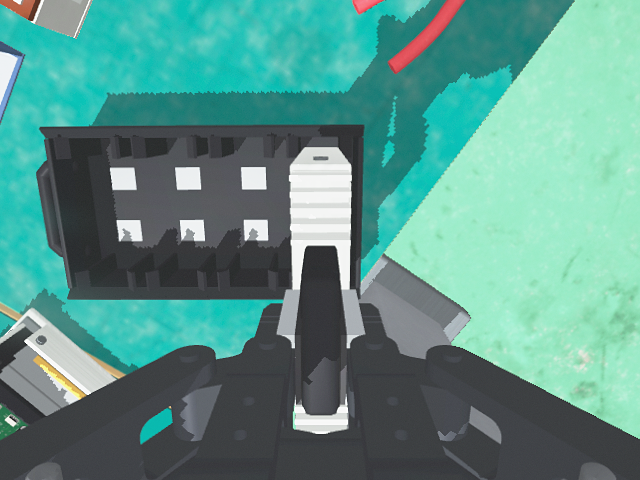

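View pics/s7.png

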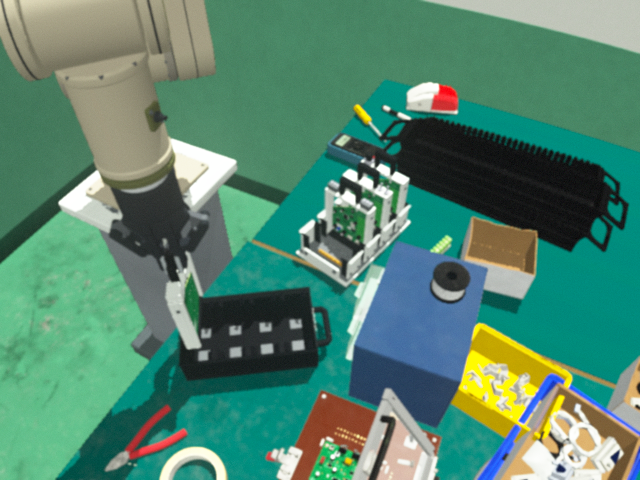

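```bash
python3 - <<'E'
from h import *
p,d,m=load("w7")
A=onz([(123,178.5),(188,178),(253.5,177.5)],10,m);print(A.round(1), np.degrees(np.arctan2(*(A[0]-A[2])[1::-1])))
th=np.radians(34.85); x=np.array([np.sin(th),-np.cos(th)]);y=np.array([np.cos(th),np.sin(th)])
print('bay4 from these', A[:,:2]-22*x-np.outer([162,108,54],y))
E
```

```text
[[ 539.3 -222.4   10. ]
 [ 495.  -253.3   10. ]
 [ 450.7 -284.4   10. ]] 34.96907467908625
bay4 from these [[ 393.78469154 -296.87719022]
 [ 393.77039499 -296.99149883]
 [ 393.77164019 -297.16021815]]
```

Emit:
step_arm([
  {"tx": 0.18, "ty": -0.05, "tz": 0, "yaw": 0, "fingers": 0},
  {"tx": 0, "ty": 0, "tz": 1.0, "yaw": 0, "fingers": 0},
  {"tx": 0, "ty": 0, "tz": 1.0, "yaw": 0, "fingers": 0},
  {"tx": 0, "ty": 0, "tz": 1.0, "yaw": 0, "fingers": 0},
  {"tx": 0, "ty": 0, "tz": 1.0, "yaw": 0, "fingers": 0},
  {"tx": 0, "ty": 0, "tz": 1.0, "yaw": 0, "fingers": 0},
  {"tx": 0, "ty": 0, "tz": 0, "yaw": 0, "fingers": 0},
])

```text
t: 6.13
ee_pos: [392.0, -296.8, 184.5]
tcp_rot: [0.886, -0.464, -0.002, -0.001]
contact_force: [-0.7, -0.1, -1.7]
gripper_width: 11.1
```

Emit:
step_arm([
  {"tx": 0, "ty": 0, "tz": 0.7, "yaw": 0, "fingers": 0},
  {"tx": 0, "ty": 0, "tz": 0.7, "yaw": 0, "fingers": 0},
  {"tx": 0, "ty": 0, "tz": 0.5, "yaw": 0, "fingers": 0},
  {"tx": 0, "ty": 0, "tz": 0.3, "yaw": 0, "fingers": 0},
  {"tx": 0, "ty": 0, "tz": 0, "yaw": 0, "fingers": 0},
])

```text
t: 6.55
ee_pos: [393.0, -297.7, 165.0]
tcp_rot: [0.886, -0.465, -0.001, -0.0]
contact_force: [-0.1, -0.3, -1.8]
gripper_width: 11.5
```

```bash
python3 snap.py wrist w8; python3 plan.py 393.8,-297,162,-55.15,1
```

```text
t 6.60 [ 393.2 -297.9  165.6] th -55.36 tilt 0.04 f [-0.6 -0.7 -1.7] w 11.0
-> (393.8, -297.0, 162.0, -55.15) rows 1 yaw/row -0.0037
  tx -0.04 ty -0.10 tz 0.36 |0.37|
```

View pics/w8.png

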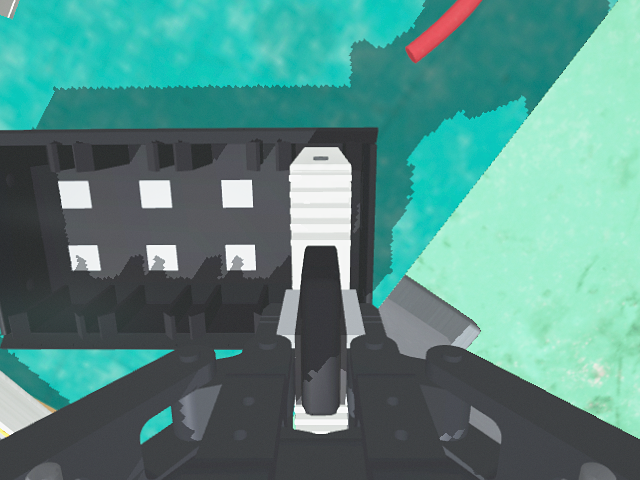

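Emit:
step_arm([
  {"tx": 0, "ty": 0, "tz": 0.2, "yaw": 0, "fingers": 0},
  {"tx": 0, "ty": 0, "tz": 0.15, "yaw": 0, "fingers": 0},
  {"tx": 0, "ty": 0, "tz": 0.0, "yaw": 0, "fingers": 0},
])

```text
t: 6.85
ee_pos: [393.3, -298.0, 162.3]
tcp_rot: [0.886, -0.465, 0.0, 0.0]
contact_force: [0.0, -0.4, -2.8]
gripper_width: 11.1
```

Emit:
step_arm([
  {"tx": 0, "ty": 0, "tz": 0.15, "yaw": 0, "fingers": 0},
  {"tx": 0, "ty": 0, "tz": 0.0, "yaw": 0, "fingers": 0},
])

```text
t: 7.02
ee_pos: [393.8, -298.5, 161.8]
tcp_rot: [0.886, -0.465, 0.001, 0.0]
contact_force: [-0.0, -0.4, 1.3]
gripper_width: 10.8
```

Emit:
step_arm([
  {"tx": 0, "ty": 0, "tz": 0.15, "yaw": 0, "fingers": 0},
  {"tx": 0, "ty": 0, "tz": 0.0, "yaw": 0, "fingers": 0},
])

```text
t: 7.18
ee_pos: [394.0, -298.7, 161.8]
tcp_rot: [0.886, -0.464, 0.001, 0.0]
contact_force: [-3.8, 3.7, 13.0]
gripper_width: 11.3
```

Emit:
step_arm([
  {"tx": 0, "ty": 0, "tz": -0.1, "yaw": 0, "fingers": 0},
  {"tx": 0, "ty": 0, "tz": 0, "yaw": 0, "fingers": 3.6},
  {"tx": 0, "ty": 0, "tz": 0, "yaw": 0, "fingers": 3.6},
  {"tx": 0, "ty": 0, "tz": 0, "yaw": 0, "fingers": 3.6},
  {"tx": 0, "ty": 0, "tz": -1, "yaw": 0, "fingers": 3.6},
  {"tx": 0, "ty": 0, "tz": -2, "yaw": 0, "fingers": 3.6},
  {"tx": 0, "ty": 0, "tz": -3, "yaw": 0, "fingers": 3.6},
  {"tx": 0, "ty": 0, "tz": -3, "yaw": 0, "fingers": 3.6},
])

```text
t: 7.85
ee_pos: [392.7, -297.5, 251.1]
tcp_rot: [0.886, -0.465, -0.001, -0.0]
contact_force: [0.4, -0.7, -0.3]
gripper_width: 35.9
```

```bash
python3 snap.py wrist w9; python3 plan.py 512.9,32.7,240,-13.9,12;  python3 - <<'E'
from h import *
p,d,m=load("w9"); c=cloud(d,m)
M=(c[...,2]>164)&(c[...,2]<185)
n,l,s,ce=cv2.connectedComponentsWithStats(M.astype(np.uint8))
for i in range(1,n):
    if s[i,4]<200: continue
    q=c[l==i]; t=np.percentile(q[:,2],80); q=q[q[:,2]>t-3]
    (cx,cy),(w,h),a=cv2.minAreaRect(q[:,:2].astype(np.float32)); print(round(cx,1),round(cy,1),round(w,1),round(h,1),round(a,1),t.round(1))
E
```

```text
t 7.90 [ 395.  -299.6  259. ] th -55.36 tilt 0.48 f [ 1.6 -1.6  5.3] w 36.1
-> (512.9, 32.7, 240.0, -13.9) rows 12 yaw/row -0.0603
  tx -1.72 ty -2.38 tz 0.16 |2.94|
  tx -1.57 ty -2.48 tz 0.16 
  tx -1.42 ty -2.57 tz 0.16 
  tx -1.26 ty -2.65 tz 0.16 
  tx -1.10 ty -2.72 tz 0.16 
  tx -0.93 ty -2.79 tz 0.16 
  tx -0.76 ty -2.84 tz 0.16 
  tx -0.59 ty -2.88 tz 0.16 
  tx -0.42 ty -2.91 tz 0.16 
  tx -0.24 ty -2.93 tz 0.16 
  tx -0.07 ty -2.94 tz 0.16 
  tx 0.11 ty -2.94 tz 0.16 
394.2 -299.5 11.8 45.2 35.0 174.0
```

View pics/w9.png

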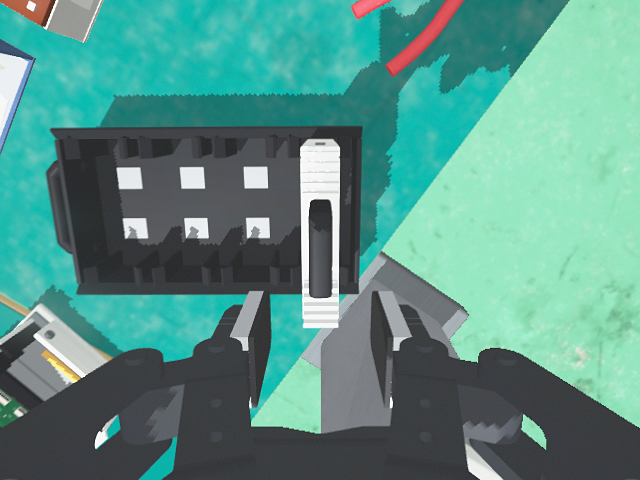

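Emit:
step_arm([
  {"tx": -1.72, "ty": -2.38, "tz": 0.1, "yaw": -0.06, "fingers": 3.6},
  {"tx": -1.57, "ty": -2.48, "tz": 0.1, "yaw": -0.06, "fingers": 3.6},
  {"tx": -1.42, "ty": -2.57, "tz": 0.1, "yaw": -0.06, "fingers": 3.6},
  {"tx": -1.26, "ty": -2.65, "tz": 0.1, "yaw": -0.06, "fingers": 3.6},
  {"tx": -1.1, "ty": -2.72, "tz": 0.1, "yaw": -0.06, "fingers": 3.6},
  {"tx": -0.93, "ty": -2.79, "tz": 0.1, "yaw": -0.06, "fingers": 3.6},
  {"tx": -0.76, "ty": -2.84, "tz": 0.1, "yaw": -0.06, "fingers": 3.6},
  {"tx": -0.59, "ty": -2.88, "tz": 0.1, "yaw": -0.06, "fingers": 3.6},
  {"tx": -0.42, "ty": -2.91, "tz": 0.1, "yaw": -0.06, "fingers": 3.6},
  {"tx": -0.24, "ty": -2.93, "tz": 0.1, "yaw": -0.06, "fingers": 3.6},
])

```text
t: 8.73
ee_pos: [492.5, -19.9, 241.0]
tcp_rot: [0.984, -0.181, 0.0, 0.0]
contact_force: [0.4, 0.2, 0.1]
gripper_width: 35.7
```

Emit:
step_arm([
  {"tx": -0.07, "ty": -2.94, "tz": 0.1, "yaw": -0.06, "fingers": 3.6},
  {"tx": 0.11, "ty": -2.94, "tz": 0.1, "yaw": -0.06, "fingers": 3.6},
  {"tx": 0, "ty": 0, "tz": 0, "yaw": 0, "fingers": 3.6},
  {"tx": 0, "ty": 0, "tz": 0, "yaw": 0, "fingers": 3.6},
  {"tx": 0, "ty": 0, "tz": 0, "yaw": 0, "fingers": 3.6},
])

```text
t: 9.15
ee_pos: [511.8, 33.8, 238.6]
tcp_rot: [0.992, -0.123, -0.0, 0.0]
contact_force: [-0.5, -0.0, -0.4]
gripper_width: 36.1
```

```bash
cat > hd.py <<'E'
from h import *
import sys
p,d,m=load(sys.argv[1]); c=cloud(d,m)
M=(c[...,2]>164)&(c[...,2]<185)
n,l,s,ce=cv2.connectedComponentsWithStats(M.astype(np.uint8))
for i in range(1,n):
    if s[i,4]<200: continue
    q=c[l==i]; t=np.percentile(q[:,2],80); q=q[q[:,2]>t-3]
    (cx,cy),(w,h),a=cv2.minAreaRect(q[:,:2].astype(np.float32)); print(s[i][:4],round(cx,1),round(cy,1),round(w,1),round(h,1),round(a,1),t.round(1))
E
python3 snap.py wrist w10; python3 plan.py 512.9,32.7,161,-13.9,7; python3 hd.py w10
```

```text
t 9.20 [511.8  33.4 238.6] th -14.17 tilt 0.02 f [ 0.8 -0.1 -0. ] w 36.1
-> (512.9, 32.7, 161.0, -13.9) rows 7 yaw/row -0.0007
  tx 0.02 ty 0.01 tz 1.11 |1.11|
  tx 0.02 ty 0.01 tz 1.11 
  tx 0.02 ty 0.01 tz 1.11 
  tx 0.02 ty 0.01 tz 1.11 
  tx 0.02 ty 0.01 tz 1.11 
  tx 0.02 ty 0.01 tz 1.11 
  tx 0.02 ty 0.01 tz 1.11 
[ 78 214  46  96] 539.5 136.8 12.8 46.3 76.3 173.9
[310 214  27  96] 513.4 32.6 11.8 45.3 77.2 173.9
[192 216  36  96] 525.6 85.6 12.2 45.2 77.5 173.9
```

View pics/w10.png

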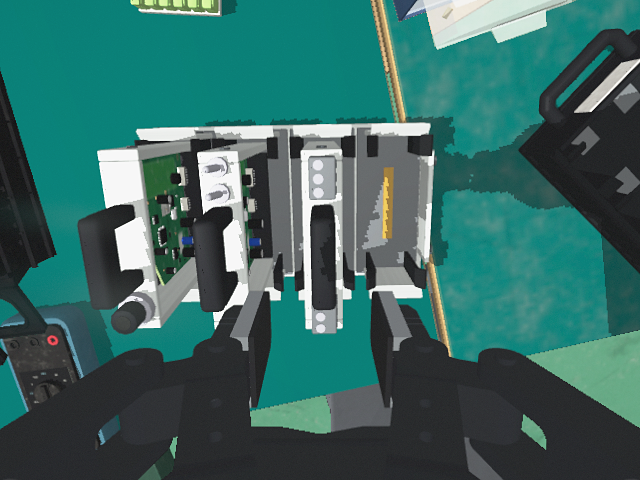

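Over handle 3, centred; descend and grip. The gap to the neighbour's handle stays free.

Emit:
step_arm([
  {"tx": 0.1, "ty": 0.05, "tz": 1.1, "yaw": 0, "fingers": 3.4},
  {"tx": 0, "ty": 0, "tz": 1.1, "yaw": 0, "fingers": 3.4},
  {"tx": 0, "ty": 0, "tz": 1.1, "yaw": 0, "fingers": 3.4},
  {"tx": 0, "ty": 0, "tz": 1.1, "yaw": 0, "fingers": 3.4},
  {"tx": 0, "ty": 0, "tz": 1.1, "yaw": 0, "fingers": 3.4},
  {"tx": 0, "ty": 0, "tz": 1.1, "yaw": 0, "fingers": 3.4},
  {"tx": 0, "ty": 0, "tz": 1.0, "yaw": 0, "fingers": 3.4},
  {"tx": 0, "ty": 0, "tz": 0, "yaw": 0, "fingers": 3.4},
])

```text
t: 9.87
ee_pos: [511.1, 33.3, 159.3]
tcp_rot: [0.992, -0.123, -0.002, 0.0]
contact_force: [-0.1, -0.7, -0.9]
gripper_width: 34.1
```

Emit:
step_arm([
  {"tx": 0, "ty": 0, "tz": 0, "yaw": 0, "fingers": 0},
  {"tx": 0, "ty": 0, "tz": 0, "yaw": 0, "fingers": 0},
  {"tx": 0, "ty": 0, "tz": 0, "yaw": 0, "fingers": 0},
  {"tx": 0, "ty": 0, "tz": 0, "yaw": 0, "fingers": 0},
])

```text
t: 10.2
ee_pos: [513.0, 33.3, 162.9]
tcp_rot: [0.992, -0.123, 0.0, -0.0]
contact_force: [1.0, -0.3, -1.9]
gripper_width: 11.3
```

Emit:
step_arm([
  {"tx": 0, "ty": 0, "tz": -0.8, "yaw": 0, "fingers": 0},
  {"tx": 0, "ty": 0, "tz": -1.4, "yaw": 0, "fingers": 0},
  {"tx": 0, "ty": 0, "tz": -1.5, "yaw": 0, "fingers": 0},
  {"tx": 0, "ty": 0, "tz": -1.5, "yaw": 0, "fingers": 0},
  {"tx": 0, "ty": 0, "tz": -1.5, "yaw": 0, "fingers": 0},
  {"tx": 0, "ty": 0, "tz": -1.3, "yaw": 0, "fingers": 0},
  {"tx": 0, "ty": 0, "tz": 0, "yaw": 0, "fingers": 0},
])

```text
t: 10.78
ee_pos: [514.4, 33.3, 246.5]
tcp_rot: [0.992, -0.123, 0.003, -0.0]
contact_force: [0.9, 0.1, -1.2]
gripper_width: 11.0
```

```bash
python3 snap.py wrist w11; python3 plan.py 438.2,-266.2,240,-55.15,12
```

```text
t 10.83 [513.8  33.3 244.6] th -14.11 tilt 0.22 f [-0.  -0.5 -2.4] w 11.1
-> (438.2, -266.2, 240.0, -55.15) rows 12 yaw/row 0.0597
  tx -0.00 ty 2.57 tz 0.04 |2.57|
  tx 0.15 ty 2.57 tz 0.04 
  tx 0.30 ty 2.56 tz 0.04 
  tx 0.46 ty 2.53 tz 0.04 
  tx 0.61 ty 2.50 tz 0.04 
  tx 0.75 ty 2.46 tz 0.04 
  tx 0.90 ty 2.41 tz 0.04 
  tx 1.04 ty 2.35 tz 0.04 
  tx 1.18 ty 2.29 tz 0.04 
  tx 1.31 ty 2.21 tz 0.04 
  tx 1.44 ty 2.13 tz 0.04 
  tx 1.57 ty 2.04 tz 0.04
```

View pics/w11.png

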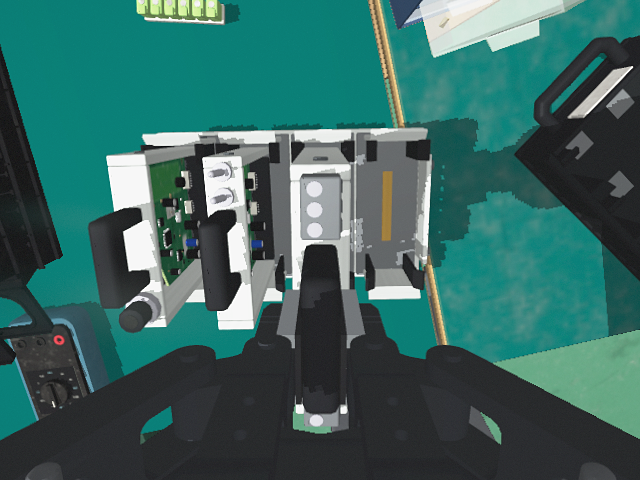

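Emit:
step_arm([
  {"tx": 0, "ty": 2.57, "tz": 0.03, "yaw": 0.06, "fingers": 0},
  {"tx": 0.15, "ty": 2.57, "tz": 0.03, "yaw": 0.06, "fingers": 0},
  {"tx": 0.3, "ty": 2.56, "tz": 0.03, "yaw": 0.06, "fingers": 0},
  {"tx": 0.46, "ty": 2.53, "tz": 0.03, "yaw": 0.06, "fingers": 0},
  {"tx": 0.61, "ty": 2.5, "tz": 0.03, "yaw": 0.06, "fingers": 0},
  {"tx": 0.75, "ty": 2.46, "tz": 0.03, "yaw": 0.06, "fingers": 0},
  {"tx": 0.9, "ty": 2.41, "tz": 0.03, "yaw": 0.06, "fingers": 0},
  {"tx": 1.04, "ty": 2.35, "tz": 0.03, "yaw": 0.06, "fingers": 0},
  {"tx": 1.18, "ty": 2.29, "tz": 0.03, "yaw": 0.06, "fingers": 0},
  {"tx": 1.31, "ty": 2.21, "tz": 0.03, "yaw": 0.06, "fingers": 0},
])

```text
t: 11.67
ee_pos: [448.4, -216.9, 238.1]
tcp_rot: [0.911, -0.412, -0.001, -0.0]
contact_force: [0.5, -0.4, -2.0]
gripper_width: 11.0
```

Emit:
step_arm([
  {"tx": 1.44, "ty": 2.13, "tz": 0.03, "yaw": 0.06, "fingers": 0},
  {"tx": 1.57, "ty": 2.04, "tz": 0.03, "yaw": 0.06, "fingers": 0},
  {"tx": 0, "ty": 0, "tz": 0, "yaw": 0, "fingers": 0},
  {"tx": 0, "ty": 0, "tz": 0, "yaw": 0, "fingers": 0},
  {"tx": 0, "ty": 0, "tz": 0, "yaw": 0, "fingers": 0},
])

```text
t: 12.08
ee_pos: [436.3, -265.3, 237.8]
tcp_rot: [0.886, -0.464, -0.001, -0.0]
contact_force: [-1.1, 0.1, -2.7]
gripper_width: 10.7
```

```bash
python3 snap.py wrist w12; python3 plan.py 438.2,-266.2,162,-55.15,1
```

```text
t 12.13 [ 436.6 -265.   238.1] th -55.29 tilt 0.08 f [-0.3  0.5 -2.2] w 10.8
-> (438.2, -266.2, 162.0, -55.15) rows 1 yaw/row -0.0025
  tx 0.19 ty -0.07 tz 7.61 |7.61|
```

View pics/w12.png

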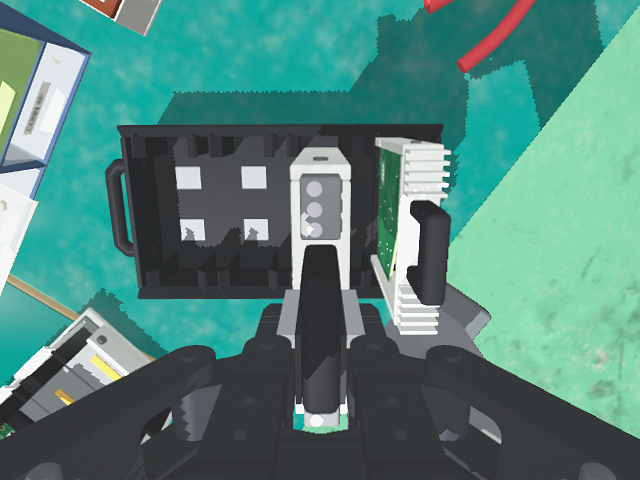

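Emit:
step_arm([
  {"tx": 0.1, "ty": -0.05, "tz": 0, "yaw": 0, "fingers": 0},
  {"tx": 0, "ty": 0, "tz": 1.0, "yaw": 0, "fingers": 0},
  {"tx": 0, "ty": 0, "tz": 1.0, "yaw": 0, "fingers": 0},
  {"tx": 0, "ty": 0, "tz": 1.0, "yaw": 0, "fingers": 0},
  {"tx": 0, "ty": 0, "tz": 1.0, "yaw": 0, "fingers": 0},
  {"tx": 0, "ty": 0, "tz": 1.0, "yaw": 0, "fingers": 0},
  {"tx": 0, "ty": 0, "tz": 0, "yaw": 0, "fingers": 0},
])

```text
t: 12.72
ee_pos: [436.2, -265.3, 185.3]
tcp_rot: [0.886, -0.464, -0.002, -0.0]
contact_force: [-0.1, 0.3, -2.8]
gripper_width: 11.3
```

Emit:
step_arm([
  {"tx": 0, "ty": 0, "tz": 0.7, "yaw": 0, "fingers": 0},
  {"tx": 0, "ty": 0, "tz": 0.7, "yaw": 0, "fingers": 0},
  {"tx": 0, "ty": 0, "tz": 0.5, "yaw": 0, "fingers": 0},
  {"tx": 0, "ty": 0, "tz": 0.3, "yaw": 0, "fingers": 0},
  {"tx": 0, "ty": 0, "tz": 0.1, "yaw": 0, "fingers": 0},
  {"tx": 0, "ty": 0, "tz": 0, "yaw": 0, "fingers": 0},
])

```text
t: 13.22
ee_pos: [437.5, -266.4, 165.6]
tcp_rot: [0.886, -0.465, -0.0, -0.0]
contact_force: [0.0, 0.6, -1.7]
gripper_width: 11.1
```

Emit:
step_arm([
  {"tx": 0, "ty": 0, "tz": 0.1, "yaw": 0, "fingers": 0},
  {"tx": 0, "ty": 0, "tz": 0.1, "yaw": 0, "fingers": 0},
  {"tx": 0, "ty": 0, "tz": 0, "yaw": 0, "fingers": 0},
])

```text
t: 13.47
ee_pos: [437.7, -266.5, 163.9]
tcp_rot: [0.886, -0.465, 0.0, 0.0]
contact_force: [0.1, 0.2, -2.2]
gripper_width: 11.0
```

Emit:
step_arm([
  {"tx": 0, "ty": 0, "tz": 0.1, "yaw": 0, "fingers": 0},
  {"tx": 0, "ty": 0, "tz": 0.1, "yaw": 0, "fingers": 0},
  {"tx": 0, "ty": 0, "tz": 0, "yaw": 0, "fingers": 0},
])

```text
t: 13.72
ee_pos: [437.9, -266.6, 162.8]
tcp_rot: [0.886, -0.465, 0.001, 0.0]
contact_force: [-2.5, 1.1, 3.7]
gripper_width: 11.0
```

Emit:
step_arm([
  {"tx": 0, "ty": 0, "tz": 0.1, "yaw": 0, "fingers": 0},
  {"tx": 0, "ty": 0, "tz": 0, "yaw": 0, "fingers": 0},
])

```text
t: 13.88
ee_pos: [438.1, -266.7, 162.8]
tcp_rot: [0.886, -0.464, 0.001, 0.0]
contact_force: [-3.5, 3.8, 12.1]
gripper_width: 10.9
```

Seated at 162.8 (the grasp height). Release and rise.

Emit:
step_arm([
  {"tx": 0, "ty": 0, "tz": -0.1, "yaw": 0, "fingers": 0},
  {"tx": 0, "ty": 0, "tz": 0, "yaw": 0, "fingers": 3.4},
  {"tx": 0, "ty": 0, "tz": 0, "yaw": 0, "fingers": 3.4},
  {"tx": 0, "ty": 0, "tz": 0, "yaw": 0, "fingers": 3.4},
  {"tx": 0, "ty": 0, "tz": -1, "yaw": 0, "fingers": 3.4},
  {"tx": 0, "ty": 0, "tz": -2, "yaw": 0, "fingers": 3.4},
  {"tx": 0, "ty": 0, "tz": -3, "yaw": 0, "fingers": 3.4},
  {"tx": 0, "ty": 0, "tz": -2, "yaw": 0, "fingers": 3.4},
  {"tx": 0, "ty": 0, "tz": 0, "yaw": 0, "fingers": 3.4},
])

```text
t: 14.63
ee_pos: [439.7, -267.9, 248.1]
tcp_rot: [0.886, -0.465, 0.004, 0.001]
contact_force: [0.6, -0.5, 0.8]
gripper_width: 33.9
```

```bash
python3 snap.py wrist w13; python3 plan.py 525.3,85.6,242,-13.9,12; python3 hd.py w13
```

```text
t 14.68 [ 439.  -267.5  245.6] th -55.36 tilt 0.35 f [ 0.3 -0.1 -0.6] w 34.0
-> (525.3, 85.6, 242.0, -13.9) rows 12 yaw/row -0.0603
  tx -2.01 ty -2.26 tz 0.03 |3.03|
  tx -1.87 ty -2.38 tz 0.03 
  tx -1.73 ty -2.49 tz 0.03 
  tx -1.57 ty -2.59 tz 0.03 
  tx -1.41 ty -2.68 tz 0.03 
  tx -1.25 ty -2.76 tz 0.03 
  tx -1.08 ty -2.83 tz 0.03 
  tx -0.91 ty -2.89 tz 0.03 
  tx -0.73 ty -2.94 tz 0.03 
  tx -0.55 ty -2.98 tz 0.03 
  tx -0.37 ty -3.01 tz 0.03 
  tx -0.19 ty -3.02 tz 0.03 
[415 215  33  92] 394.1 -299.1 12.3 46.1 34.9 173.8
[311 218  25  91] 437.8 -267.3 11.8 45.3 35.1 174.0
```

View pics/w13.png

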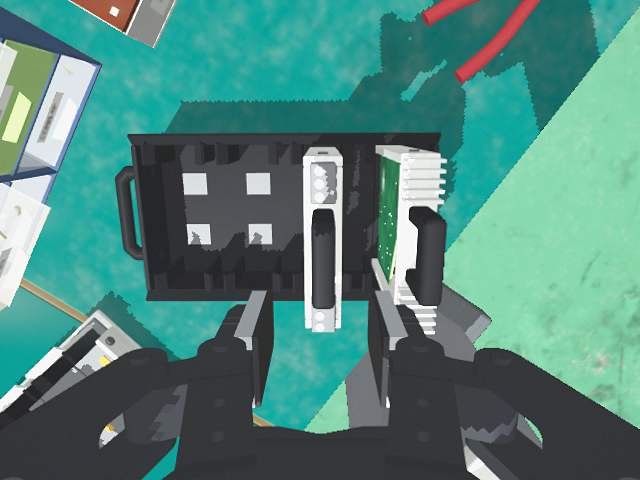

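Emit:
step_arm([
  {"tx": -2.01, "ty": -2.26, "tz": 0.03, "yaw": -0.06, "fingers": 3.4},
  {"tx": -1.87, "ty": -2.38, "tz": 0.03, "yaw": -0.06, "fingers": 3.4},
  {"tx": -1.73, "ty": -2.49, "tz": 0.03, "yaw": -0.06, "fingers": 3.4},
  {"tx": -1.57, "ty": -2.59, "tz": 0.03, "yaw": -0.06, "fingers": 3.4},
  {"tx": -1.41, "ty": -2.68, "tz": 0.03, "yaw": -0.06, "fingers": 3.4},
  {"tx": -1.25, "ty": -2.76, "tz": 0.03, "yaw": -0.06, "fingers": 3.4},
  {"tx": -1.08, "ty": -2.83, "tz": 0.03, "yaw": -0.06, "fingers": 3.4},
  {"tx": -0.91, "ty": -2.89, "tz": 0.03, "yaw": -0.06, "fingers": 3.4},
  {"tx": -0.73, "ty": -2.94, "tz": 0.03, "yaw": -0.06, "fingers": 3.4},
  {"tx": -0.55, "ty": -2.98, "tz": 0.03, "yaw": -0.06, "fingers": 3.4},
])

```text
t: 15.52
ee_pos: [509.5, 29.3, 237.9]
tcp_rot: [0.984, -0.181, -0.001, 0.0]
contact_force: [0.2, -0.9, 0.1]
gripper_width: 33.7
```

Emit:
step_arm([
  {"tx": -0.37, "ty": -3.01, "tz": 0.03, "yaw": -0.06, "fingers": 3.4},
  {"tx": -0.19, "ty": -3.02, "tz": 0.03, "yaw": -0.06, "fingers": 3.4},
  {"tx": 0, "ty": 0, "tz": 0, "yaw": 0, "fingers": 3.4},
  {"tx": 0, "ty": 0, "tz": 0, "yaw": 0, "fingers": 3.4},
  {"tx": 0, "ty": 0, "tz": 0, "yaw": 0, "fingers": 3.4},
])

```text
t: 15.93
ee_pos: [524.1, 86.2, 237.4]
tcp_rot: [0.992, -0.123, -0.001, 0.0]
contact_force: [-0.4, 0.4, -0.0]
gripper_width: 33.9
```

```bash
python3 snap.py wrist w14; python3 hd.py w14; python3 plan.py 525.4,85.6,161,-13.9,7
```

```text
[191 213  37  96] 539.7 137.2 12.3 46.1 77.1 173.9
[308 215  27  96] 525.8 85.7 11.9 45.5 77.6 173.9
t 15.98 [524.1  85.8 237.6] th -14.17 tilt 0.07 f [-0.1  0.2  0.1] w 34.0
-> (525.4, 85.6, 161.0, -13.9) rows 7 yaw/row -0.0007
  tx 0.02 ty -0.00 tz 1.09 |1.09|
  tx 0.02 ty -0.00 tz 1.09 
  tx 0.02 ty -0.00 tz 1.09 
  tx 0.02 ty -0.00 tz 1.09 
  tx 0.02 ty -0.00 tz 1.09 
  tx 0.02 ty -0.00 tz 1.09 
  tx 0.02 ty -0.00 tz 1.09
```

View pics/w14.png

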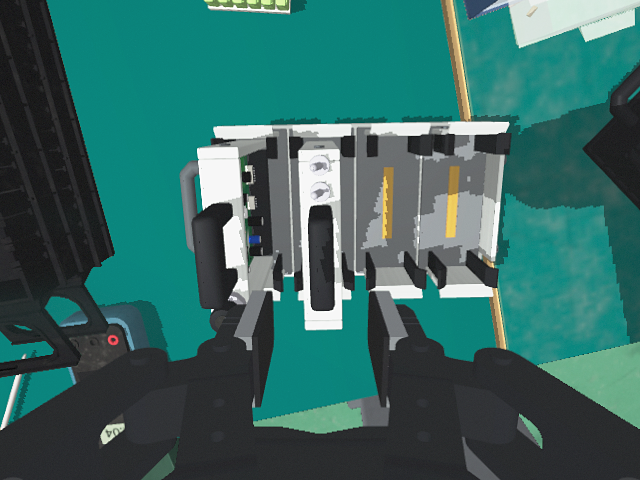

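Emit:
step_arm([
  {"tx": 0.1, "ty": 0, "tz": 1.1, "yaw": 0, "fingers": 3.4},
  {"tx": 0, "ty": 0, "tz": 1.1, "yaw": 0, "fingers": 3.4},
  {"tx": 0, "ty": 0, "tz": 1.1, "yaw": 0, "fingers": 3.4},
  {"tx": 0, "ty": 0, "tz": 1.1, "yaw": 0, "fingers": 3.4},
  {"tx": 0, "ty": 0, "tz": 1.1, "yaw": 0, "fingers": 3.4},
  {"tx": 0, "ty": 0, "tz": 1.1, "yaw": 0, "fingers": 3.4},
  {"tx": 0, "ty": 0, "tz": 1.0, "yaw": 0, "fingers": 3.4},
  {"tx": 0, "ty": 0, "tz": 0, "yaw": 0, "fingers": 3.4},
])

```text
t: 16.65
ee_pos: [523.9, 86.1, 159.0]
tcp_rot: [0.992, -0.123, -0.002, 0.0]
contact_force: [0.3, 0.0, -0.5]
gripper_width: 34.1
```

Emit:
step_arm([
  {"tx": 0, "ty": 0, "tz": 0, "yaw": 0, "fingers": 0},
  {"tx": 0, "ty": 0, "tz": 0, "yaw": 0, "fingers": 0},
  {"tx": 0, "ty": 0, "tz": 0, "yaw": 0, "fingers": 0},
  {"tx": 0, "ty": 0, "tz": 0, "yaw": 0, "fingers": 0},
])

```text
t: 16.98
ee_pos: [525.8, 86.3, 162.7]
tcp_rot: [0.992, -0.123, 0.0, -0.0]
contact_force: [-0.3, -0.8, -2.4]
gripper_width: 11.2
```

Emit:
step_arm([
  {"tx": 0, "ty": 0, "tz": -0.8, "yaw": 0, "fingers": 0},
  {"tx": 0, "ty": 0, "tz": -1.4, "yaw": 0, "fingers": 0},
  {"tx": 0, "ty": 0, "tz": -1.5, "yaw": 0, "fingers": 0},
  {"tx": 0, "ty": 0, "tz": -1.5, "yaw": 0, "fingers": 0},
  {"tx": 0, "ty": 0, "tz": -1.5, "yaw": 0, "fingers": 0},
  {"tx": 0, "ty": 0, "tz": -1.3, "yaw": 0, "fingers": 0},
  {"tx": 0, "ty": 0, "tz": 0, "yaw": 0, "fingers": 0},
])

```text
t: 17.57
ee_pos: [527.2, 86.4, 246.4]
tcp_rot: [0.992, -0.123, 0.003, -0.001]
contact_force: [-0.2, -0.3, -1.2]
gripper_width: 11.0
```

```bash
python3 snap.py wrist w15; python3 plan.py 482.5,-235.3,240,-55.15,14
```

```text
t 17.62 [526.7  86.3 244.5] th -14.11 tilt 0.23 f [ 0.6  0.2 -2.4] w 11.1
-> (482.5, -235.3, 240.0, -55.15) rows 14 yaw/row 0.0512
  tx 0.25 ty 2.31 tz 0.03 |2.32|
  tx 0.37 ty 2.29 tz 0.03 
  tx 0.49 ty 2.27 tz 0.03 
  tx 0.60 ty 2.24 tz 0.03 
  tx 0.72 ty 2.21 tz 0.03 
  tx 0.83 ty 2.17 tz 0.03 
  tx 0.94 ty 2.12 tz 0.03 
  tx 1.05 ty 2.07 tz 0.03 
  tx 1.15 ty 2.01 tz 0.03 
  tx 1.25 ty 1.95 tz 0.03 
  tx 1.35 ty 1.89 tz 0.03 
  tx 1.44 ty 1.81 tz 0.03 
  tx 1.54 ty 1.74 tz 0.03 
  tx 1.62 ty 1.66 tz 0.03
```

View pics/w15.png

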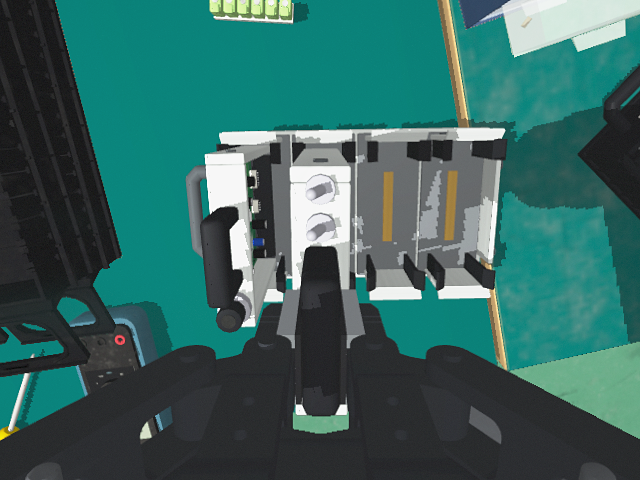

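Emit:
step_arm([
  {"tx": 0.25, "ty": 2.31, "tz": 0.03, "yaw": 0.051, "fingers": 0},
  {"tx": 0.37, "ty": 2.29, "tz": 0.03, "yaw": 0.051, "fingers": 0},
  {"tx": 0.49, "ty": 2.27, "tz": 0.03, "yaw": 0.051, "fingers": 0},
  {"tx": 0.6, "ty": 2.24, "tz": 0.03, "yaw": 0.051, "fingers": 0},
  {"tx": 0.72, "ty": 2.21, "tz": 0.03, "yaw": 0.051, "fingers": 0},
  {"tx": 0.83, "ty": 2.17, "tz": 0.03, "yaw": 0.051, "fingers": 0},
  {"tx": 0.94, "ty": 2.12, "tz": 0.03, "yaw": 0.051, "fingers": 0},
  {"tx": 1.05, "ty": 2.07, "tz": 0.03, "yaw": 0.051, "fingers": 0},
  {"tx": 1.15, "ty": 2.01, "tz": 0.03, "yaw": 0.051, "fingers": 0},
  {"tx": 1.25, "ty": 1.95, "tz": 0.03, "yaw": 0.051, "fingers": 0},
])

```text
t: 18.45
ee_pos: [493.3, -144.5, 237.9]
tcp_rot: [0.929, -0.37, -0.001, -0.0]
contact_force: [-0.4, -0.3, -2.6]
gripper_width: 11.1
```

Emit:
step_arm([
  {"tx": 1.35, "ty": 1.89, "tz": 0.03, "yaw": 0.051, "fingers": 0},
  {"tx": 1.44, "ty": 1.81, "tz": 0.03, "yaw": 0.051, "fingers": 0},
  {"tx": 1.54, "ty": 1.74, "tz": 0.03, "yaw": 0.051, "fingers": 0},
  {"tx": 1.62, "ty": 1.66, "tz": 0.03, "yaw": 0.051, "fingers": 0},
  {"tx": 0, "ty": 0, "tz": 0, "yaw": 0, "fingers": 0},
  {"tx": 0, "ty": 0, "tz": 0, "yaw": 0, "fingers": 0},
  {"tx": 0, "ty": 0, "tz": 0, "yaw": 0, "fingers": 0},
])

```text
t: 19.03
ee_pos: [481.2, -235.1, 237.0]
tcp_rot: [0.887, -0.462, -0.001, -0.0]
contact_force: [0.0, -0.1, -2.0]
gripper_width: 11.0
```

```bash
python3 snap.py wrist w16; python3 plan.py 482.5,-235.3,162,-55.15,1
```

```text
t 19.08 [ 481.4 -234.8  237.2] th -54.96 tilt 0.08 f [ 0.1  0.5 -1.8] w 11.1
-> (482.5, -235.3, 162.0, -55.15) rows 1 yaw/row 0.0034
  tx 0.11 ty -0.06 tz 7.52 |7.53|
```

View pics/w16.png

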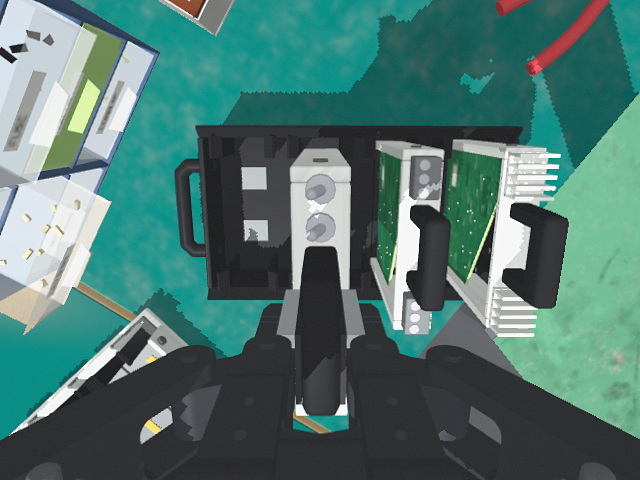

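Board 2 hangs over bay 2, lined up between the guides; lower.

Emit:
step_arm([
  {"tx": 0, "ty": -0.05, "tz": 0, "yaw": 0, "fingers": 0},
  {"tx": 0, "ty": 0, "tz": 1.0, "yaw": 0, "fingers": 0},
  {"tx": 0, "ty": 0, "tz": 1.0, "yaw": 0, "fingers": 0},
  {"tx": 0, "ty": 0, "tz": 1.0, "yaw": 0, "fingers": 0},
  {"tx": 0, "ty": 0, "tz": 1.0, "yaw": 0, "fingers": 0},
  {"tx": 0, "ty": 0, "tz": 1.0, "yaw": 0, "fingers": 0},
  {"tx": 0, "ty": 0, "tz": 0, "yaw": 0, "fingers": 0},
])

```text
t: 19.67
ee_pos: [480.5, -234.3, 184.5]
tcp_rot: [0.887, -0.462, -0.002, -0.0]
contact_force: [0.1, 0.4, -2.5]
gripper_width: 10.6
```

Emit:
step_arm([
  {"tx": 0, "ty": 0, "tz": 0.7, "yaw": 0, "fingers": 0},
  {"tx": 0, "ty": 0, "tz": 0.7, "yaw": 0, "fingers": 0},
  {"tx": 0, "ty": 0, "tz": 0.5, "yaw": 0, "fingers": 0},
  {"tx": 0, "ty": 0, "tz": 0.3, "yaw": 0, "fingers": 0},
  {"tx": 0, "ty": 0, "tz": 0.1, "yaw": 0, "fingers": 0},
  {"tx": 0, "ty": 0, "tz": 0, "yaw": 0, "fingers": 0},
])

```text
t: 20.17
ee_pos: [481.9, -235.3, 164.8]
tcp_rot: [0.887, -0.462, -0.0, -0.0]
contact_force: [-0.1, -0.3, -1.7]
gripper_width: 11.2
```

Emit:
step_arm([
  {"tx": 0, "ty": 0, "tz": 0.1, "yaw": 0, "fingers": 0},
  {"tx": 0, "ty": 0, "tz": 0.1, "yaw": 0, "fingers": 0},
  {"tx": 0, "ty": 0, "tz": 0, "yaw": 0, "fingers": 0},
])

```text
t: 20.42
ee_pos: [482.1, -235.3, 163.1]
tcp_rot: [0.887, -0.462, 0.0, -0.0]
contact_force: [-0.7, -0.3, -2.7]
gripper_width: 11.0
```

Emit:
step_arm([
  {"tx": 0, "ty": 0, "tz": 0.1, "yaw": 0, "fingers": 0},
  {"tx": 0, "ty": 0, "tz": 0.1, "yaw": 0, "fingers": 0},
  {"tx": 0, "ty": 0, "tz": 0, "yaw": 0, "fingers": 0},
])

```text
t: 20.67
ee_pos: [482.5, -235.5, 162.6]
tcp_rot: [0.887, -0.462, 0.001, 0.0]
contact_force: [-3.5, 2.3, 7.4]
gripper_width: 11.2
```

Seated. Release and rise.

Emit:
step_arm([
  {"tx": 0, "ty": 0, "tz": 0, "yaw": 0, "fingers": 0},
  {"tx": 0, "ty": 0, "tz": 0, "yaw": 0, "fingers": 3.4},
  {"tx": 0, "ty": 0, "tz": 0, "yaw": 0, "fingers": 3.4},
  {"tx": 0, "ty": 0, "tz": 0, "yaw": 0, "fingers": 3.4},
  {"tx": 0, "ty": 0, "tz": -1, "yaw": 0, "fingers": 3.4},
  {"tx": 0, "ty": 0, "tz": -2, "yaw": 0, "fingers": 3.4},
  {"tx": 0, "ty": 0, "tz": -3, "yaw": 0, "fingers": 3.4},
  {"tx": 0, "ty": 0, "tz": -2, "yaw": 0, "fingers": 3.4},
  {"tx": 0, "ty": 0, "tz": 0, "yaw": 0, "fingers": 3.4},
])

```text
t: 21.42
ee_pos: [484.2, -236.7, 247.5]
tcp_rot: [0.887, -0.462, 0.004, 0.0]
contact_force: [0.9, -0.2, 0.8]
gripper_width: 34.0
```

```bash
python3 snap.py wrist w17; python3 plan.py 539.5,137.2,242,-13.9,14; python3 hd.py w17
```

```text
t 21.47 [ 483.6 -236.3  245. ] th -55.01 tilt 0.36 f [ 0.5 -0.4 -0.7] w 33.9
-> (539.5, 137.2, 242.0, -13.9) rows 14 yaw/row -0.0513
  tx -1.96 ty -1.86 tz 0.02 |2.70|
  tx -1.86 ty -1.95 tz 0.02 
  tx -1.76 ty -2.05 tz 0.02 
  tx -1.65 ty -2.13 tz 0.02 
  tx -1.54 ty -2.22 tz 0.02 
  tx -1.42 ty -2.29 tz 0.02 
  tx -1.30 ty -2.36 tz 0.02 
  tx -1.18 ty -2.43 tz 0.02 
  tx -1.05 ty -2.48 tz 0.02 
  tx -0.93 ty -2.53 tz 0.02 
  tx -0.79 ty -2.58 tz 0.02 
  tx -0.66 ty -2.61 tz 0.02 
  tx -0.53 ty -2.65 tz 0.02 
  tx -0.39 ty -2.67 tz 0.02 
[  0   0  45 106] 658.2 -237.3 15.5 48.8 6.2 170.8
[518 216  42  92] 394.2 -299.0 12.6 45.9 35.1 173.7
[310 219  25  92] 482.5 -235.4 11.7 45.7 35.3 174.0
[416 218  33  92] 438.1 -267.2 12.2 45.4 34.6 173.8
```

View pics/w17.png

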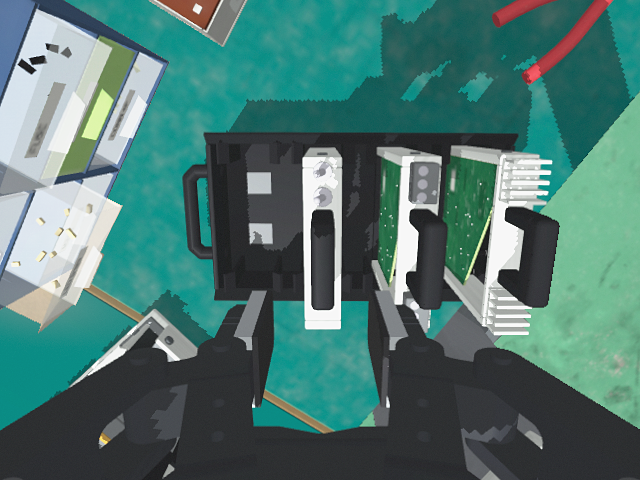

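Three boards stand in bays 4, 3 and 2. Fetch board 1.

Emit:
step_arm([
  {"tx": -1.96, "ty": -1.86, "tz": 0.02, "yaw": -0.051, "fingers": 3.4},
  {"tx": -1.86, "ty": -1.95, "tz": 0.02, "yaw": -0.051, "fingers": 3.4},
  {"tx": -1.76, "ty": -2.05, "tz": 0.02, "yaw": -0.051, "fingers": 3.4},
  {"tx": -1.65, "ty": -2.13, "tz": 0.02, "yaw": -0.051, "fingers": 3.4},
  {"tx": -1.54, "ty": -2.22, "tz": 0.02, "yaw": -0.051, "fingers": 3.4},
  {"tx": -1.42, "ty": -2.29, "tz": 0.02, "yaw": -0.051, "fingers": 3.4},
  {"tx": -1.3, "ty": -2.36, "tz": 0.02, "yaw": -0.051, "fingers": 3.4},
  {"tx": -1.18, "ty": -2.43, "tz": 0.02, "yaw": -0.051, "fingers": 3.4},
  {"tx": -1.05, "ty": -2.48, "tz": 0.02, "yaw": -0.051, "fingers": 3.4},
  {"tx": -0.93, "ty": -2.53, "tz": 0.02, "yaw": -0.051, "fingers": 3.4},
])

```text
t: 22.3
ee_pos: [521.7, 32.8, 238.1]
tcp_rot: [0.975, -0.222, -0.001, 0.0]
contact_force: [-0.1, 0.0, 0.7]
gripper_width: 34.1
```

Emit:
step_arm([
  {"tx": -0.79, "ty": -2.58, "tz": 0.02, "yaw": -0.051, "fingers": 3.4},
  {"tx": -0.66, "ty": -2.61, "tz": 0.02, "yaw": -0.051, "fingers": 3.4},
  {"tx": -0.53, "ty": -2.65, "tz": 0.02, "yaw": -0.051, "fingers": 3.4},
  {"tx": -0.39, "ty": -2.67, "tz": 0.02, "yaw": -0.051, "fingers": 3.4},
  {"tx": 0, "ty": 0, "tz": 0, "yaw": 0, "fingers": 3.4},
  {"tx": 0, "ty": 0, "tz": 0, "yaw": 0, "fingers": 3.4},
  {"tx": 0, "ty": 0, "tz": 0, "yaw": 0, "fingers": 3.4},
])

```text
t: 22.88
ee_pos: [538.0, 137.7, 237.4]
tcp_rot: [0.992, -0.123, -0.001, 0.0]
contact_force: [0.4, -0.1, -0.7]
gripper_width: 34.2
```

```bash
python3 snap.py wrist w18; python3 hd.py w18; python3 plan.py 539.5,137.2,161,-13.9,7
```

```text
[308 215  27  96] 539.8 137.3 11.9 45.5 77.1 173.9
t 22.93 [538.2 137.3 237.6] th -14.17 tilt 0.07 f [-0.8  0.5 -0.1] w 34.2
-> (539.5, 137.2, 161.0, -13.9) rows 7 yaw/row -0.0007
  tx 0.02 ty -0.00 tz 1.09 |1.09|
  tx 0.02 ty -0.00 tz 1.09 
  tx 0.02 ty -0.00 tz 1.09 
  tx 0.02 ty -0.00 tz 1.09 
  tx 0.02 ty -0.00 tz 1.09 
  tx 0.02 ty -0.00 tz 1.09 
  tx 0.02 ty -0.00 tz 1.09
```

View pics/w18.png

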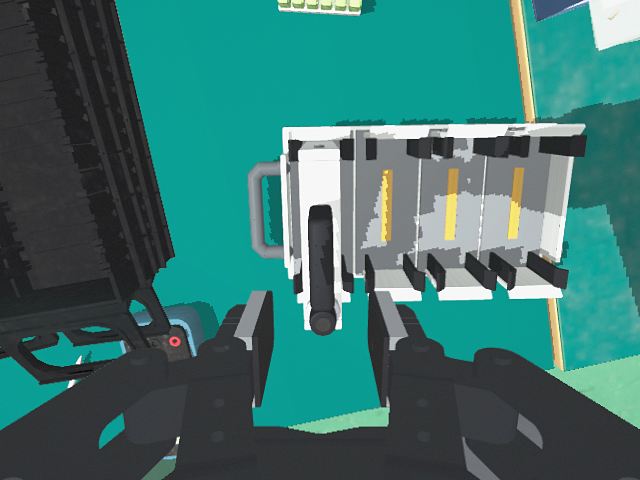

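Emit:
step_arm([
  {"tx": 0.1, "ty": 0, "tz": 1.1, "yaw": 0, "fingers": 3.4},
  {"tx": 0, "ty": 0, "tz": 1.1, "yaw": 0, "fingers": 3.4},
  {"tx": 0, "ty": 0, "tz": 1.1, "yaw": 0, "fingers": 3.4},
  {"tx": 0, "ty": 0, "tz": 1.1, "yaw": 0, "fingers": 3.4},
  {"tx": 0, "ty": 0, "tz": 1.1, "yaw": 0, "fingers": 3.4},
  {"tx": 0, "ty": 0, "tz": 1.1, "yaw": 0, "fingers": 3.4},
  {"tx": 0, "ty": 0, "tz": 1.0, "yaw": 0, "fingers": 3.4},
  {"tx": 0, "ty": 0, "tz": 0, "yaw": 0, "fingers": 3.4},
])

```text
t: 23.6
ee_pos: [537.9, 137.6, 158.9]
tcp_rot: [0.992, -0.123, -0.002, 0.001]
contact_force: [0.1, -1.2, -0.6]
gripper_width: 33.9
```

Emit:
step_arm([
  {"tx": 0, "ty": 0, "tz": 0, "yaw": 0, "fingers": 0},
  {"tx": 0, "ty": 0, "tz": 0, "yaw": 0, "fingers": 0},
  {"tx": 0, "ty": 0, "tz": 0, "yaw": 0, "fingers": 0},
  {"tx": 0, "ty": 0, "tz": 0, "yaw": 0, "fingers": 0},
])

```text
t: 23.93
ee_pos: [539.8, 137.9, 162.8]
tcp_rot: [0.992, -0.123, 0.0, -0.0]
contact_force: [-0.0, -0.7, -2.6]
gripper_width: 10.9
```

Emit:
step_arm([
  {"tx": 0, "ty": 0, "tz": -0.8, "yaw": 0, "fingers": 0},
  {"tx": 0, "ty": 0, "tz": -1.4, "yaw": 0, "fingers": 0},
  {"tx": 0, "ty": 0, "tz": -1.5, "yaw": 0, "fingers": 0},
  {"tx": 0, "ty": 0, "tz": -1.5, "yaw": 0, "fingers": 0},
  {"tx": 0, "ty": 0, "tz": -1.5, "yaw": 0, "fingers": 0},
  {"tx": 0, "ty": 0, "tz": -1.3, "yaw": 0, "fingers": 0},
  {"tx": 0, "ty": 0, "tz": 0, "yaw": 0, "fingers": 0},
])

```text
t: 24.52
ee_pos: [541.2, 138.2, 246.5]
tcp_rot: [0.992, -0.123, 0.003, -0.001]
contact_force: [-0.2, 0.6, -2.6]
gripper_width: 11.2
```

```bash
python3 snap.py wrist w19; python3 plan.py 526.7,-204.4,240,-55.15,15
```

```text
t 24.57 [540.6 138.1 244.6] th -14.10 tilt 0.23 f [ 0.2 -0.3 -2.9] w 11.1
-> (526.7, -204.4, 240.0, -55.15) rows 15 yaw/row 0.0478
  tx 0.47 ty 2.24 tz 0.03 |2.29|
  tx 0.57 ty 2.21 tz 0.03 
  tx 0.68 ty 2.18 tz 0.03 
  tx 0.78 ty 2.15 tz 0.03 
  tx 0.88 ty 2.11 tz 0.03 
  tx 0.98 ty 2.06 tz 0.03 
  tx 1.08 ty 2.01 tz 0.03 
  tx 1.17 ty 1.96 tz 0.03 
  tx 1.27 ty 1.90 tz 0.03 
  tx 1.36 ty 1.84 tz 0.03 
  tx 1.44 ty 1.77 tz 0.03 
  tx 1.53 ty 1.70 tz 0.03 
  tx 1.60 ty 1.63 tz 0.03 
  tx 1.68 ty 1.55 tz 0.03 
  tx 1.75 ty 1.47 tz 0.03
```

View pics/w19.png

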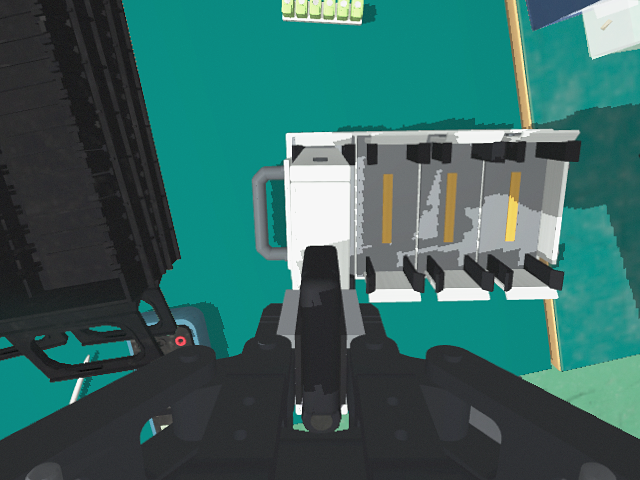

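Emit:
step_arm([
  {"tx": 0.47, "ty": 2.24, "tz": 0.03, "yaw": 0.048, "fingers": 0},
  {"tx": 0.57, "ty": 2.21, "tz": 0.03, "yaw": 0.048, "fingers": 0},
  {"tx": 0.68, "ty": 2.18, "tz": 0.03, "yaw": 0.048, "fingers": 0},
  {"tx": 0.78, "ty": 2.15, "tz": 0.03, "yaw": 0.048, "fingers": 0},
  {"tx": 0.88, "ty": 2.11, "tz": 0.03, "yaw": 0.048, "fingers": 0},
  {"tx": 0.98, "ty": 2.06, "tz": 0.03, "yaw": 0.048, "fingers": 0},
  {"tx": 1.08, "ty": 2.01, "tz": 0.03, "yaw": 0.048, "fingers": 0},
  {"tx": 1.17, "ty": 1.96, "tz": 0.03, "yaw": 0.048, "fingers": 0},
  {"tx": 1.27, "ty": 1.9, "tz": 0.03, "yaw": 0.048, "fingers": 0},
  {"tx": 1.36, "ty": 1.84, "tz": 0.03, "yaw": 0.048, "fingers": 0},
])

```text
t: 25.4
ee_pos: [529.2, -91.4, 237.8]
tcp_rot: [0.934, -0.356, -0.001, 0.0]
contact_force: [-0.0, -0.2, -2.3]
gripper_width: 11.4
```

Emit:
step_arm([
  {"tx": 1.44, "ty": 1.77, "tz": 0.03, "yaw": 0.048, "fingers": 0},
  {"tx": 1.53, "ty": 1.7, "tz": 0.03, "yaw": 0.048, "fingers": 0},
  {"tx": 1.6, "ty": 1.63, "tz": 0.03, "yaw": 0.048, "fingers": 0},
  {"tx": 1.68, "ty": 1.55, "tz": 0.03, "yaw": 0.048, "fingers": 0},
  {"tx": 1.75, "ty": 1.47, "tz": 0.03, "yaw": 0.048, "fingers": 0},
  {"tx": 0, "ty": 0, "tz": 0, "yaw": 0, "fingers": 0},
  {"tx": 0, "ty": 0, "tz": 0, "yaw": 0, "fingers": 0},
  {"tx": 0, "ty": 0, "tz": 0, "yaw": 0, "fingers": 0},
])

```text
t: 26.07
ee_pos: [524.5, -204.0, 236.7]
tcp_rot: [0.886, -0.464, -0.001, -0.0]
contact_force: [0.4, 0.4, -1.6]
gripper_width: 11.1
```

```bash
python3 snap.py wrist w20; python3 plan.py 526.7,-204.4,162,-55.15,1
```

```text
t 26.12 [ 524.7 -203.7  236.9] th -55.30 tilt 0.08 f [-0.7  0.1 -2.6] w 11.0
-> (526.7, -204.4, 162.0, -55.15) rows 1 yaw/row -0.0027
  tx 0.17 ty -0.13 tz 7.49 |7.49|
```

View pics/w20.png

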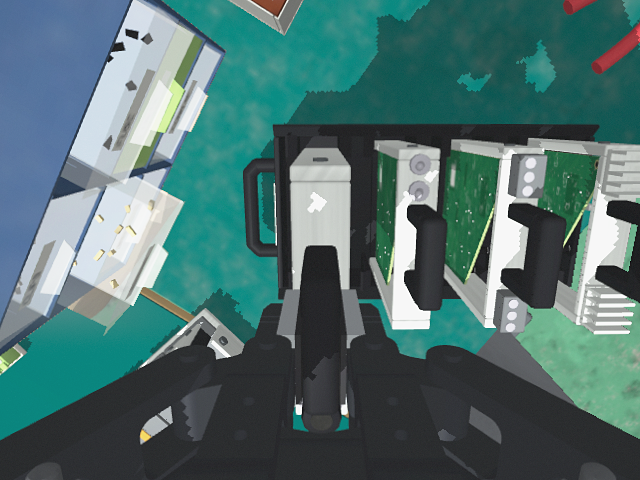

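Emit:
step_arm([
  {"tx": 0.1, "ty": -0.1, "tz": 0, "yaw": 0, "fingers": 0},
  {"tx": 0, "ty": 0, "tz": 1.0, "yaw": 0, "fingers": 0},
  {"tx": 0, "ty": 0, "tz": 1.0, "yaw": 0, "fingers": 0},
  {"tx": 0, "ty": 0, "tz": 1.0, "yaw": 0, "fingers": 0},
  {"tx": 0, "ty": 0, "tz": 1.0, "yaw": 0, "fingers": 0},
  {"tx": 0, "ty": 0, "tz": 1.0, "yaw": 0, "fingers": 0},
  {"tx": 0, "ty": 0, "tz": 0, "yaw": 0, "fingers": 0},
])

```text
t: 26.7
ee_pos: [524.7, -203.9, 184.0]
tcp_rot: [0.886, -0.464, -0.003, 0.0]
contact_force: [-0.5, 0.2, -2.2]
gripper_width: 10.8
```

Emit:
step_arm([
  {"tx": 0, "ty": 0, "tz": 0.7, "yaw": 0, "fingers": 0},
  {"tx": 0, "ty": 0, "tz": 0.7, "yaw": 0, "fingers": 0},
  {"tx": 0, "ty": 0, "tz": 0.5, "yaw": 0, "fingers": 0},
  {"tx": 0, "ty": 0, "tz": 0.3, "yaw": 0, "fingers": 0},
  {"tx": 0, "ty": 0, "tz": 0.1, "yaw": 0, "fingers": 0},
  {"tx": 0, "ty": 0, "tz": 0, "yaw": 0, "fingers": 0},
])

```text
t: 27.2
ee_pos: [526.2, -204.8, 164.5]
tcp_rot: [0.886, -0.465, -0.0, 0.0]
contact_force: [-0.2, 0.3, -1.6]
gripper_width: 10.7
```

Emit:
step_arm([
  {"tx": 0, "ty": 0, "tz": 0.1, "yaw": 0, "fingers": 0},
  {"tx": 0, "ty": 0, "tz": 0.1, "yaw": 0, "fingers": 0},
  {"tx": 0, "ty": 0, "tz": 0, "yaw": 0, "fingers": 0},
])

```text
t: 27.45
ee_pos: [526.4, -204.9, 162.8]
tcp_rot: [0.886, -0.465, 0.0, -0.0]
contact_force: [0.4, -0.6, -2.9]
gripper_width: 10.8
```

Emit:
step_arm([
  {"tx": 0, "ty": 0, "tz": 0.1, "yaw": 0, "fingers": 0},
  {"tx": 0, "ty": 0, "tz": 0.1, "yaw": 0, "fingers": 0},
  {"tx": 0, "ty": 0, "tz": 0, "yaw": 0, "fingers": 0},
])

```text
t: 27.7
ee_pos: [526.9, -204.9, 162.6]
tcp_rot: [0.886, -0.464, 0.001, -0.0]
contact_force: [-3.4, 3.1, 9.1]
gripper_width: 10.8
```

Emit:
step_arm([
  {"tx": 0, "ty": 0, "tz": 0, "yaw": 0, "fingers": 0},
  {"tx": 0, "ty": 0, "tz": 0, "yaw": 0, "fingers": 3.4},
  {"tx": 0, "ty": 0, "tz": 0, "yaw": 0, "fingers": 3.4},
  {"tx": 0, "ty": 0, "tz": 0, "yaw": 0, "fingers": 3.4},
  {"tx": 0, "ty": 0, "tz": -1, "yaw": 0, "fingers": 3.4},
  {"tx": 0, "ty": 0, "tz": -2, "yaw": 0, "fingers": 3.4},
  {"tx": 0, "ty": 0, "tz": -3, "yaw": 0, "fingers": 3.4},
  {"tx": 0, "ty": 0, "tz": -3, "yaw": 0, "fingers": 3.4},
  {"tx": 0, "ty": 0, "tz": -2, "yaw": 0, "fingers": 3.4},
  {"tx": 0, "ty": 0, "tz": 0, "yaw": 0, "fingers": 3.4},
])

```text
t: 28.53
ee_pos: [528.5, -205.9, 277.7]
tcp_rot: [0.886, -0.465, 0.005, -0.0]
contact_force: [1.2, 0.9, 1.1]
gripper_width: 34.4
```

Emit:
step_arm([
  {"tx": 0, "ty": 0, "tz": 0, "yaw": 0, "fingers": 3.4},
  {"tx": 0, "ty": 0, "tz": 0, "yaw": 0, "fingers": 3.4},
  {"tx": 0, "ty": 0, "tz": 0, "yaw": 0, "fingers": 3.4},
])

```text
t: 28.78
ee_pos: [525.6, -204.5, 269.2]
tcp_rot: [0.886, -0.465, -0.001, 0.0]
contact_force: [0.7, 0.2, -0.7]
gripper_width: 34.0
```

```bash
python3 snap.py wrist w21;python3 snap.py scene s21;python3 snap.py top t21; python3 plan.py; python3 hd.py w21
python3 - <<'E'
from h import *
B=np.array([526.7,-204.4]);th=np.radians(34.85);y=np.array([np.cos(th),np.sin(th)]);print([ (B-54*i*y).round(1) for i in range(4)])
E
```

```text
t 28.93 [ 525.8 -204.5  269.3] th -55.36 tilt 0.13 f [-0.1 -0.6  0.6] w 34.0
[  0   0 171 340] 680.5 -157.3 72.1 203.9 5.1 170.9
[591 201  44  83] 394.5 -298.5 13.2 45.6 32.8 173.6
[308 203  22  84] 527.3 -205.1 11.6 45.3 34.9 174.0
[498 202  36  84] 438.5 -266.9 12.6 45.5 35.3 173.7
[403 204  28  84] 482.6 -235.3 12.2 45.6 35.4 173.8
[array([ 526.7, -204.4]), array([ 482.4, -235.3]), array([ 438.1, -266.1]), array([ 393.8, -297. ])]
```

View pics/w21.png

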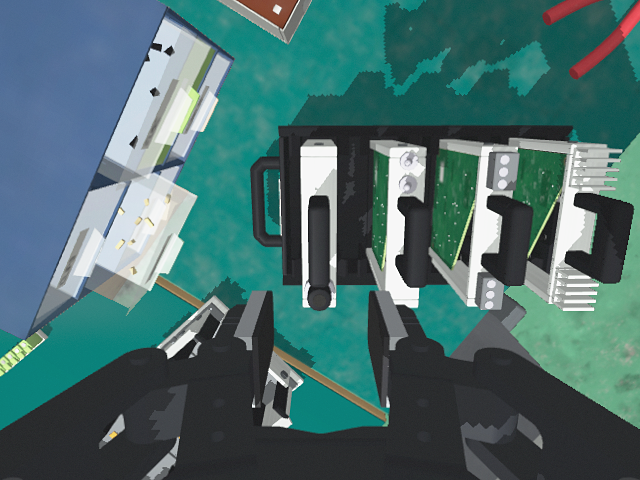

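View pics/s21.png

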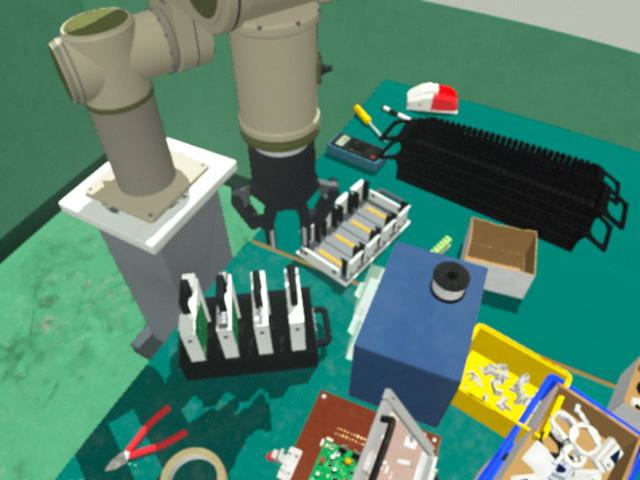

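View pics/t21.png

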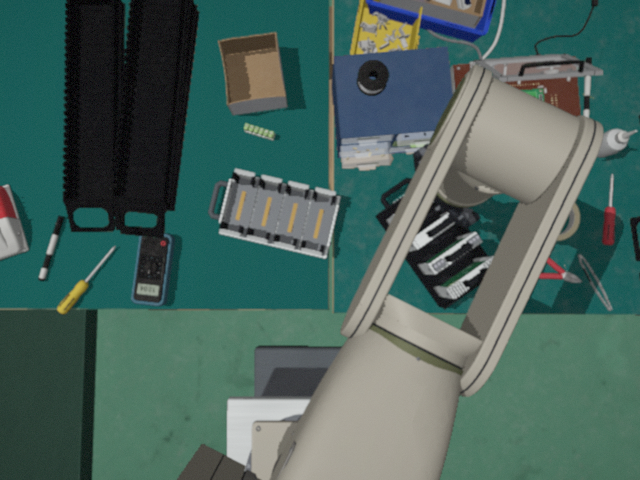

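```bash
python3 -c "
from workcell import env
print(env.job_done()); print(env.sense()['t'])"
```

```text
the job is handed in; nothing more can be done
None
the job is handed in; nothing more can be done
```

All four boards are in the transport rack in the same order as the docks. Counting from the handle end, the bays hold the gland, toggle-switch, terminal-block and heat-sink boards. I moved board 4 first and board 1 last, lowering each until the wrist force showed it was down on the floor. The job was handed in at about 29 s of robot time.

**Last checks:**
- **Seating:** all handle tops read 173.6–174.0 mm, the same height as in the docks, so the boards are fully down.
- **Position and angle:** each board is within about 2 mm of its bay centre, and three are square to about 0.5°. Board 4 read 2° off (35.1° against the rack's 34.9° in the view before).
- **Release and surroundings:** the gripper was open and clear with near-zero force, and the multimeter looks to be where it started.
- **Disagreements:** two move calls were refused early on because rows lacked values, and nothing moved. Pose readings wandered by 1–2 mm while the arm settled.

The hand-in gave no verdict.

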